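Load the dead-weight tester and hold its reading mirror on balance

TASK

Thread the wide brass ring mass, then the narrow steel one on top of it, down the post of the dead-weight tester until each is fully home, letting go only when it is down rather than dropping it. Then swing the hinged reading mirror (its red bar is the handle) up to its balance point, where it stands upright, without letting it go over the top towards the masses, and finish while still holding it there, still and falling neither way. Leave the gauge, the brass adapter and the spanner where they are.

Things in the scene. Friction and masses are not known exactly. Their poses are not given: they have to be found in the camera images.
- tester: Dead-weight tester fixed to the table: blue box, aluminium deck 200 mm (x) by 360 mm (y), 60 mm above the table. Origin at table level; the deck's middle is 40 mm from it towards +y. z up; at yaw 0 its x, y are the world's. Post at own (0, -60) mm; mirror hinge parallel to own x at y = +35 mm. A low star handle stands out 35 mm from its -x side.
- seat (a point): Centre of the top of the dark seat disc (48 mm diameter, 12 mm high on the deck) at the foot of the tester's post, 72 mm above the table; a home ring's underside rests here. The upright steel post is 12 mm in diameter and stands 80 mm above this point, its last 8 mm tapering to 4 mm.
- post_tip (a point): Top end of the upright post, 80 mm above seat.
- wide: Same ring as wide_c; origin at the centre of its underside, z along its axis.
- wide_c (a point): Centre (half-way up) of the wide brass ring mass: outside 56 mm, hole 17 mm, 30 mm high, about 0.5 kg, lying flat (axis upright) on the table at the start. Goes on first.
- narrow: Same ring as narrow_c; origin at the centre of its underside, z along its axis.
- narrow_c (a point): Centre (half-way up) of the narrow steel ring mass: outside 42 mm, hole 17 mm, 28 mm high, about 0.26 kg, lying flat (axis upright) on the table at the start. Goes on second, to rest on the wide one.
- mirror: Mirror, black panel 144 mm wide, 8 thick, 0.25-0.5 kg. Origin: middle of the hinge line, 80 mm above the table; x along the hinge (tester's x), z up the panel to the bar. Panel ends 105 mm from the hinge; 49 mm open gap; then the bar. Hinge nearly free: balance is upright (z up). Starts on a stop, 1.2 rad from upright towards tester +y; other stop 0.7 rad past upright, over the post.
- mirror_bar (a point): Middle of the red round handle bar of the mirror: 12 mm in diameter, 144 mm long (128 mm clear between the struts), parallel to the hinge and 160 mm from it. About 138 mm above the table at the start, 240 mm when upright. It can be pinched from above across its length and turns between the fingers as the mirror swings.
- gauge_c (a point): Bystander: round steel gauge lying on its back, 68 mm diameter, 26 mm high, with a brass stem 28 mm long; middle of its case. Leave alone.
- adapter_c (a point): Bystander: small brass adapter standing on the table, 26 mm diameter, 32 mm high; its middle. Leave alone.
- spanner: Bystander: steel spanner 160 mm long lying along its own x; origin on its underside. Leave alone.
Things that resemble listed ones, but are neither listed nor needed, are in the scene too. What is shaped like the narrow but blue, orange or turquoise is not meant.

How it is judged:
By the outcome, as a careful person would: the job done as asked, in the order asked, and still so for the second after the job is handed in, while the arm keeps its last pose, push and grip.
It also fails if it takes over 72 s, if anything falls off the work surface, if the arm or the gripper's body presses on something with over 40 N, if the wrist force passes 120 N, or if a joint passes its speed limit or range.

ROBOT

A 7-joint arm with a two-finger parallel gripper is mounted at the origin on the work surface. World frame = base frame: x ahead of the robot, y to its left, z up, the work surface at z = 0. Lengths are in m, angles in rad, forces in N, time in s.
With the tool pointing down it reaches from about 0.425 to 0.875 m from the base axis. Payload 9.9 kg.
Tool frame: the origin (TCP) lies at the very end of the fingers, on their centre line; the grasp point (between the pads) lies arm.pinch_z behind it (arm.pinch_z is the distance from the TCP to the grasp point, in m); z points along the fingers, y is the direction in which the jaws open and shut (so a half turn about z gives the same grasp; the last joint's range is limited). The gripper opens to 85 mm and grips with 20 to 120 N. Pads are 22 mm wide; open, the fingers measure 114 mm over their backs; the gripper's body (76 mm by 85 mm) begins 54 mm behind the grasp point. The pads swing forward as they close: fully open they stand 13 mm farther back than shut.
Start: joints at [1.235, 0.576, 0.025, 1.437, -0.015, 1.129, -0.057], TCP at [0.168, -0.654, 0.2] pointing down, gripper open.
Joint ranges: [-2.76, 2.76], [-0.34, 2.15], [-1.52, 1.57], [0.19, 2.46], [-1.09, 4.23], [0.17, 1.99], [-2.82, 2.82]. Speed limits (rad/s): [2.22, 2.22, 3.01, 3.01, 3.14, 3.14, 3.14].

INTERFACE

Orientations are given as [roll, pitch, yaw] about the fixed x, y, z axes, in that order (R = Rz(yaw) Ry(pitch) Rx(roll)).
In Python, from station import arm gives the robot as it stands.
- The arm moves only by the tool move_arm, never from a script. Its argument "increments" is a list of rows, each an object with "gripper": the opening, from 0 (shut) to 1 (fully open); "xyz": the shift along the tool's x, y, z in m, a list of three; "angular": the turn, a rotation vector about the tool's x, y, z in degrees, a list of three. A call has 1 to 12 rows; each row shifts and turns the commanded pose from where the row before left it, along the tool's axes as they then stand; what a row does not reach is not made up. A row lasts 1/12 s, in which the tool goes at most 41.7 mm and 7.16 degrees, less where a joint would pass 70% of its speed; a pose out of reach is approached as far as the arm can. A call with a gripper value outside its range is refused whole. The fingers move at their own pace and stop on an object; "grip_force" is the grip in N (left out, the last holds). Time passes only in rows, so rows that do not move let the fingers close. It gives the time, the measured TCP pose, the force and the opening at its end, in the units of the state.
- arm.observe(): the state, without advancing time (a new reading comes with each control period).
- arm.camera(name): name is "scene" or "top" or "wrist"; returns a dict with "image" (480x640x3 uint8, red, green, blue), "fov_y" (degrees; the focal length in pixels is half the picture's height over the tangent of half this angle, whatever the lens; pixels are square), "cx", "cy" (the principal point, pixels), "D" ([k1, k2, p1, p2, k3] as OpenCV has them; the pictures are not rectified), "eye" and "orientation" of the camera in the world; the wrist camera has in their place "hand_eye" (4x4, takes a point from camera to tool coordinates, whose origin is the TCP and whose axes are the flange's). Camera axes: x right, y down, z forward; pixel columns grow to the right and rows downward; lengths in m; the calibration is good to about 2 mm. A picture is of the moment at which its call begins: read the wrist's pose just before it. There is no depth.
- arm.job_done(): hands the job in, once; it reports no verdict.
The state is a dict: "clock": time; "q": joint angles; "dq": joint speeds; "effort": joint torques, N m; "eef_pos": TCP position; "orientation": TCP orientation; "force": force on the tool from outside, world axes, zero at the start; "wrist_torque": the same for the moment, N m; "finger_gap": finger opening in m.
Only numpy, scipy, OpenCV 4.12 (cv2) and the standard library are available. Lean on these libraries where they do the work, as an engineer would, in place of code of your own. Each camera call takes 0.05 s, during which the arm holds its last target. There are 200 camera calls.

## Working session

There is one attempt and no reset: what is moved stays moved. The work goes in short steps, Python scripts to look and compute and a tool call to move; the robot and the scene stay as the last step left them, time stands still between calls to the robot, and variables do not carry over. Pictures are saved under pics/ and viewed, about 8 in all and at most 12, crops included, and the job is handed in when it is done.

Besides the shell and the picture viewer there is one more tool, called as name([rows], argument=value, ...), one row to a line, values as JSON. move_arm: Moves the arm, as the interface text tells. Its arguments: {"type":"object","properties":{"increments":{"type":"array","items":{"type":"object","properties":{"gripper":{"type":"number"},"xyz":{"type":"array","items":{"type":"number"}},"angular":{"type":"array","items":{"type":"number"}}}}},"grip_force":{"type":"number"}},"required":["increments"]}

```bash
ls; mkdir -p pics
python3 - <<'E'
from station import arm
import cv2
print(arm.pinch_z, arm.observe())
ims=[]
for n in ("scene","top"):
    c=arm.camera(n); cv2.imwrite(f"pics/{n}0.png",c["image"][:,:,::-1])
    print(n,{k:v for k,v in c.items() if k!="image"})
E
```

```text
pics
0.0187 {'clock': 0.0, 'q': array([ 1.23520015,  0.57651547,  0.02481292,  1.43791686, -0.01500515,
        1.12897323, -0.05651973]), 'dq': array([-0.00122428,  0.00065972, -0.0005224 ,  0.00016305, -0.00055232,
       -0.00055641,  0.00045296]), 'effort': array([-2.45629026e-04, -7.65749288e+01,  2.25071691e+00, -2.85962749e+01,
        1.54920481e-02,  1.28050082e-02, -2.69148023e-05]), 'eef_pos': array([ 0.16807066, -0.65322494,  0.19905004]), 'orientation': array([-3.13996484e+00,  6.30491675e-05,  2.51834413e-01]), 'force': array([-0.1955742 ,  0.27985306,  0.78715403]), 'wrist_torque': array([ 0.02792807, -0.02899605,  0.00353751]), 'finger_gap': 0.08547989528689429}
scene {'fov_y': 48.98029369620992, 'cx': 317.16136709404554, 'cy': 233.96563697019874, 'D': array([-0.0333354,  0.       ,  0.       ,  0.       ,  0.       ]), 'eye': array([ 1.06757217, -0.39332521,  0.98338884]), 'orientation': array([-2.5811005 ,  0.0140596 ,  1.17091654])}
top {'fov_y': 50.347467143064904, 'cx': 324.80473996377924, 'cy': 234.5200216161574, 'D': array([0.01949544, 0.        , 0.        , 0.        , 0.        ]), 'eye': array([ 0.39773039, -0.20242412,  1.10441431]), 'orientation': array([-2.92665992, -0.00432221, -1.55092034])}
```

View pics/scene0.png

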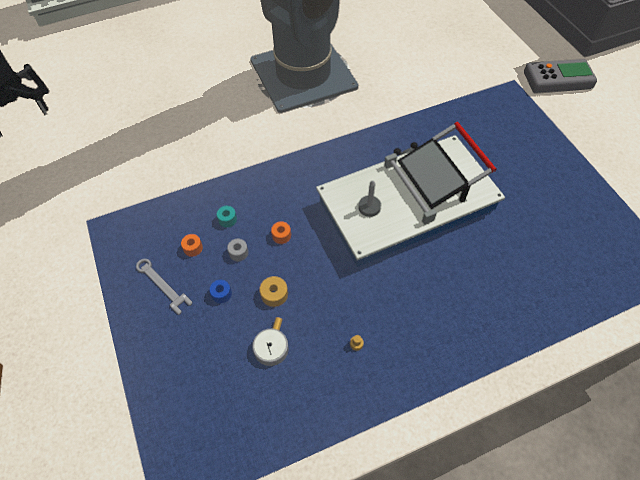

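View pics/top0.png

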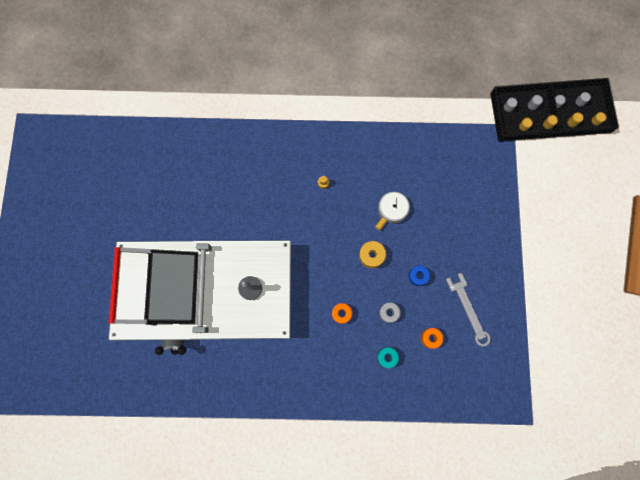

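Scene picture: wide brass ring (273,291), steel ring (237,250), post (371,190), red bar (475,146). Top picture: wide brass ring (372,254), steel ring (390,312), post (250,288), bar (115,286).
Could be mistaken, in top pixels:
- **For narrow:** orange (342,313) and (432,338), turquoise (388,357), blue (420,275). The grey one at (390,312) is the match.
- **For wide:** adapter (323,182), gauge (395,207) and the tray weights at the upper right. The brass ring at (372,254) is the match.

```bash
cat > h.py <<'E'
import numpy as np, cv2
from scipy.spatial.transform import Rotation as R
from station import arm
def cam(n):
    s=arm.observe(); c=arm.camera(n)
    f=240/np.tan(np.radians(c["fov_y"])/2)
    c["K"]=np.array([[f,0,c["cx"]],[0,f,c["cy"]],[0,0,1]])
    if n=="wrist":
        T=np.eye(4); T[:3,:3]=R.from_euler("xyz",s["orientation"]).as_matrix(); T[:3,3]=s["eef_pos"]
        T=T@c["hand_eye"]; c["R"]=T[:3,:3]; c["eye"]=T[:3,3]
    else: c["R"]=R.from_euler("xyz",c["orientation"]).as_matrix()
    c["bgr"]=c["image"][:,:,::-1].copy(); c["hsv"]=cv2.cvtColor(c["bgr"],cv2.COLOR_BGR2HSV)
    return c
def ray(c,uv):
    p=cv2.undistortPoints(np.array(uv,float).reshape(-1,1,2),c["K"],c["D"]).reshape(-1,2)
    d=np.c_[p,np.ones(len(p))]@c["R"].T
    return d/np.linalg.norm(d,axis=1,keepdims=True)
def plane(c,uv,z):
    d=ray(c,uv); return c["eye"]+d*((z-c["eye"][2])/d[:,2])[:,None]
def tri(obs):
    A=np.zeros((3,3));b=np.zeros(3);L=[]
    for c,uv in obs:
        d=ray(c,uv)[0];P=np.eye(3)-np.outer(d,d);A+=P;b+=P@c["eye"];L.append((P,c["eye"]))
    x=np.linalg.solve(A,b); return x,[np.linalg.norm(P@(x-e)) for P,e in L]
def proj(c,X):
    X=np.atleast_2d(X); Rt=c["R"].T
    return cv2.projectPoints(X.astype(float),cv2.Rodrigues(Rt)[0],-Rt@c["eye"],c["K"],c["D"])[0].reshape(-1,2)
def blobs(c,lo,hi,amin=30):
    m=cv2.inRange(c["hsv"],lo,hi)
    n,l,s,ce=cv2.connectedComponentsWithStats(m)
    return m,[(i,s[i],ce[i]) for i in range(1,n) if s[i][4]>=amin],l
def say(): 
    s=arm.observe(); print({k:np.round(s[k],4).tolist() for k in("clock","q","eef_pos","orientation","force","wrist_torque","finger_gap")})
E
python3 - <<'E'
from h import *
t=cam("top");s=cam("scene")
for n,c in(("top",t),("scene",s)):
    for nm,lo,hi in(("brass",(15,110,90),(28,255,255)),("red",(0,150,90),(5,255,255)),("red2",(174,150,90),(180,255,255))):
        m,b,_=blobs(c,lo,hi)
        print(n,nm,[(x[1].tolist(),np.round(x[2],1).tolist()) for x in b])
# hsv of steel ring / deck
print(t["hsv"][312,378:402].tolist())
print(t["hsv"][330,200:300:12].tolist())
a=cv2.resize(t["bgr"][180:380,290:480],None,fx=3,fy=3,interpolation=cv2.INTER_CUBIC)
b=cv2.resize(s["bgr"][130:310,210:390],None,fx=3,fy=3,interpolation=cv2.INTER_CUBIC)
a=cv2.resize(a,(400,420));b=cv2.resize(b,(400,400))
o=np.zeros((420,800,3),np.uint8);o[:,:400]=a;o[:400,400:]=b
d=cv2.resize(t["bgr"][230:360,100:310],(800,495),interpolation=cv2.INTER_CUBIC)
cv2.imwrite("pics/crop1.png",o);cv2.imwrite("pics/crop2.png",d)
E
```

```text
top brass [([568, 112, 15, 15, 148], [575.1, 119.1]), ([592, 112, 15, 13, 135], [598.7, 118.0]), ([543, 115, 15, 14, 141], [550.2, 121.4]), ([519, 118, 14, 13, 124], [525.5, 123.6]), ([318, 176, 11, 13, 111], [323.1, 182.0]), ([375, 217, 12, 13, 76], [380.7, 223.2]), ([359, 241, 27, 27, 532], [372.1, 254.1]), ([333, 304, 18, 19, 199], [341.6, 313.2]), ([422, 329, 20, 19, 211], [431.8, 337.8])]
top red [([110, 247, 10, 76, 352], [114.5, 285.0])]
top red2 []
scene brass [([260, 277, 27, 29, 612], [273.4, 290.7]), ([273, 317, 9, 13, 73], [277.2, 323.0]), ([350, 335, 13, 15, 132], [356.4, 342.1])]
scene red [([455, 122, 41, 49, 255], [475.0, 146.6])]
scene red2 []
[[112, 127, 114], [113, 31, 108], [120, 5, 154], [130, 4, 175], [132, 7, 179], [126, 7, 174], [120, 4, 176], [120, 5, 155], [118, 41, 111], [112, 126, 79], [112, 137, 78], [113, 134, 84], [110, 137, 84], [111, 120, 81], [115, 46, 100], [120, 12, 110], [125, 9, 164], [128, 6, 185], [110, 4, 181], [120, 3, 174], [135, 3, 170], [120, 11, 140], [114, 53, 102], [111, 139, 79]]
[[75, 3, 154], [40, 15, 152], [39, 8, 236], [38, 9, 237], [38, 9, 236], [34, 8, 238], [43, 10, 241], [38, 8, 241], [113, 124, 78]]
```

View pics/crop1.png

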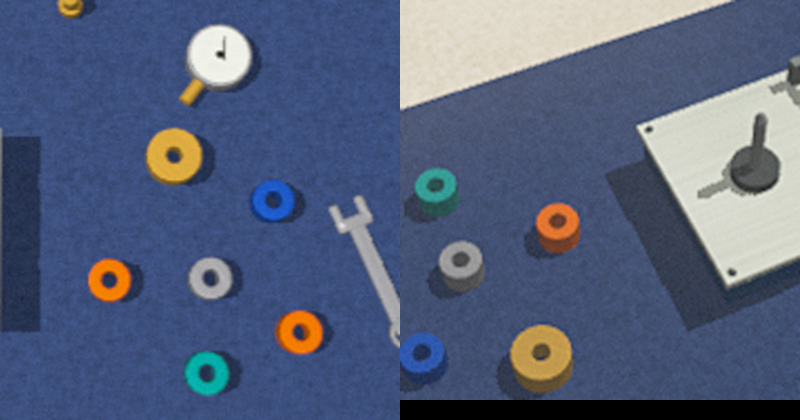

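View pics/crop2.png

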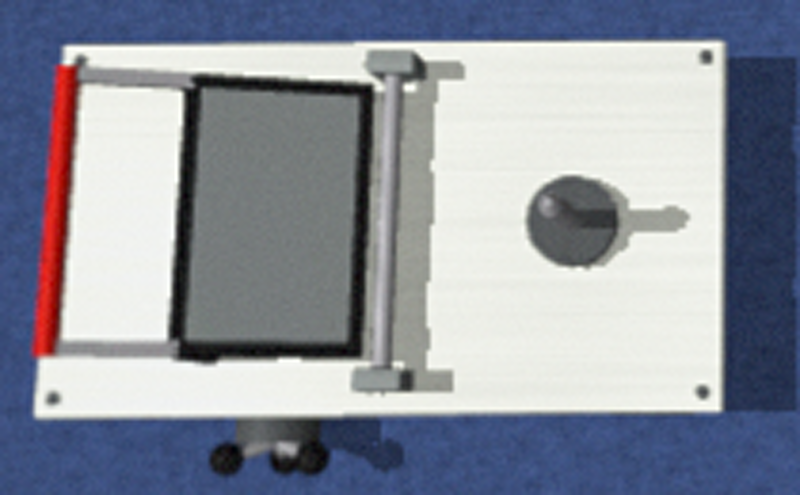

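Crop 1 confirms the choice: the wide ring is plain brass, and the only plain grey ring is at top (390,313); the blue, turquoise and orange ones are decoys. In crop 2, the post tip is at top (243.6,282.5), the seat at (250.1,288) and the red bar runs from (117,247) to (111,322).

Run:
```python
from h import *
t=cam("top");s=cam("scene")
P=lambda n,a,b:print(n,*[np.round(v,4) for v in tri([(t,a),(s,b)])])
P("tip",(243.6,282.5),(372.5,182.7)); P("seat",(250.1,288),(369.8,205.6))
P("wide top",(372.7,253.8),(273.4,288)); P("narrow top",(390.2,312.9),(237.4,246.6))
P("bar",(114.5,285),(475,146.6))
print("wide@30",plane(t,(372.5,254),.03),plane(s,(273.4,288),.03)); print("nar@28",plane(t,(390.2,312.7),.028),plane(s,(237.4,246.6),.028))
print("seat",plane(t,(250.1,288),.072),plane(s,(369.8,205.6),.072)); print("tip",plane(t,(243.6,282.5),.152),plane(s,(372.5,182.7),.152))
sc=plane(t,[(100+x/3.81,230+y/3.81) for x,y in((707,57),(703,392),(81,62),(53,398))],.06);print(sc)
print("yaw",np.degrees(np.arctan2(*(sc[0]-sc[1])[[1,0]])),)
b=plane(t,[(117,247),(111,322)],.138);print(b,np.degrees(np.arctan2(*(b[0]-b[1])[[1,0]])))
```

```text
tip [ 0.5116 -0.0514  0.1462] [0.0002 0.0002]
seat [ 0.5105 -0.0516  0.0655] [0.0012 0.0012]
wide top [ 0.593  -0.3045  0.0281] [0.0013 0.0013]
narrow top [ 0.4689 -0.3409  0.0241] [0.0018 0.0018]
bar [0.5037 0.1945 0.1346] [0.0008 0.0008]
wide@30 [[ 0.59186231 -0.30512338  0.03      ]] [[ 0.59432263 -0.30341524  0.03      ]]
nar@28 [[ 0.46859897 -0.34220689  0.028     ]] [[ 0.47194433 -0.33943472  0.028     ]]
seat [[ 0.50942559 -0.05368105  0.072     ]] [[ 0.51468487 -0.05289543  0.072     ]]
tip [[ 0.51080075 -0.05255331  0.152     ]] [[ 0.51542193 -0.05355232  0.152     ]]
[[ 0.60181764 -0.12111745  0.06      ]
 [ 0.42208869 -0.12558626  0.06      ]
 [ 0.59206012  0.21896878  0.06      ]
 [ 0.412819    0.2144983   0.06      ]]
yaw 1.4243179992278625
[[0.57596523 0.19545069 0.138     ]
 [0.43424403 0.19122671 0.138     ]] 1.7071850305803684
```

move_arm([
  {"gripper": 1, "xyz": [0, 0, 0], "angular": [0, 0, 7.15]},
  {"gripper": 1, "xyz": [0, 0, 0], "angular": [0, 0, 7.15]},
  {"gripper": 1, "xyz": [0.028, -0.023, 0], "angular": [0, 0, 0.13]},
  {"gripper": 1, "xyz": [0.028, -0.023, 0]},
  {"gripper": 1, "xyz": [0.028, -0.023, 0]},
  {"gripper": 1, "xyz": [0.028, -0.023, 0]},
  {"gripper": 1, "xyz": [0.028, -0.023, 0]},
  {"gripper": 1, "xyz": [0.028, -0.023, 0]},
  {"gripper": 1, "xyz": [0.028, -0.023, 0]},
  {"gripper": 1, "xyz": [0.028, -0.023, 0]},
  {"gripper": 1, "xyz": [0.028, -0.023, 0]},
  {"gripper": 1, "xyz": [0.028, -0.023, 0]},
], grip_force=60)

```text
$.increments[3]: bad value
```

move_arm([
  {"gripper": 1, "xyz": [0.028, -0.023, 0]},
  {"gripper": 1, "xyz": [0.028, -0.023, 0]},
  {"gripper": 1, "xyz": [0.028, -0.023, 0]},
  {"gripper": 1, "xyz": [0.028, -0.023, 0]},
  {"gripper": 1, "xyz": [0.028, -0.023, 0]},
  {"gripper": 1, "xyz": [0, 0, 0]},
  {"gripper": 1, "xyz": [0, 0, 0]},
])

```text
$.increments[0]: bad value
```

Run:
```python
from h import *
say();c=cam("wrist");print(c["hand_eye"].round(3).tolist())
m,b,_=blobs(c,(15,110,90),(28,255,255),200)
print([(x[1].tolist(),x[2].round(1).tolist()) for x in b])
for p in((.593,-.3045,.03),(.4695,-.341,.028)):print(proj(c,np.array(p)))
cv2.imwrite("pics/w1.png",c["bgr"])
```

```text
{'clock': 0.3, 'q': [1.2352, 0.576, 0.0249, 1.4373, -0.015, 1.129, -0.0565], 'eef_pos': [0.1681, -0.6536, 0.1996], 'orientation': [-3.141, -0.0, 0.2518], 'force': [0.0763, -0.4348, 0.3184], 'wrist_torque': [0.0396, -0.0279, 0.0135], 'finger_gap': 0.0855}
[[0.001, -0.958, -0.287, 0.073], [1.0, 0.001, 0.001, 0.001], [-0.001, -0.287, 0.958, -0.174], [0.0, 0.0, 0.0, 1.0]]
[]
[[  57.09864294 -318.94612952]]
[[  10.46445008 -270.86786561]]
```

View pics/w1.png

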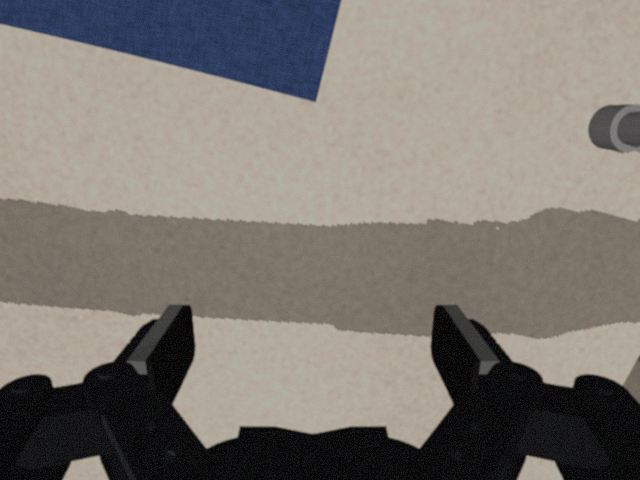

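Both moves were refused because every row needs all three fields. The wrist picture shows only the mat corner at (315,100) and the fingers at (190,310) and (435,310). I'll resend full rows.

move_arm([
  {"gripper": 1, "xyz": [0, 0, 0], "angular": [0, 0, 7.15]},
  {"gripper": 1, "xyz": [0, 0, 0], "angular": [0, 0, 7.15]},
  {"gripper": 1, "xyz": [0.028, -0.023, 0], "angular": [0, 0, 0.13]},
  {"gripper": 1, "xyz": [0.028, -0.023, 0], "angular": [0, 0, 0]},
  {"gripper": 1, "xyz": [0.028, -0.023, 0], "angular": [0, 0, 0]},
  {"gripper": 1, "xyz": [0.028, -0.023, 0], "angular": [0, 0, 0]},
  {"gripper": 1, "xyz": [0.028, -0.023, 0], "angular": [0, 0, 0]},
  {"gripper": 1, "xyz": [0.028, -0.023, 0], "angular": [0, 0, 0]},
  {"gripper": 1, "xyz": [0.028, -0.023, 0], "angular": [0, 0, 0]},
  {"gripper": 1, "xyz": [0.028, -0.023, 0], "angular": [0, 0, 0]},
  {"gripper": 1, "xyz": [0.028, -0.023, 0], "angular": [0, 0, 0]},
  {"gripper": 1, "xyz": [0.028, -0.023, 0], "angular": [0, 0, 0]},
], grip_force=60)

```text
clock: 1.35
eef_pos: [0.4493, -0.4224, 0.2001]
orientation: [3.141, -0.0, -0.0]
force: [0.2, -0.8, 0.1]
finger_gap: 0.0853
```

move_arm([
  {"gripper": 1, "xyz": [0.028, -0.023, 0], "angular": [0, 0, 0]},
  {"gripper": 1, "xyz": [0.028, -0.023, 0], "angular": [0, 0, 0]},
  {"gripper": 1, "xyz": [0.028, -0.023, 0], "angular": [0, 0, 0]},
  {"gripper": 1, "xyz": [0.028, -0.023, 0], "angular": [0, 0, 0]},
  {"gripper": 1, "xyz": [0.025, -0.023, 0], "angular": [0, 0, 0]},
  {"gripper": 1, "xyz": [0, 0, 0], "angular": [0, 0, 0]},
  {"gripper": 1, "xyz": [0, 0, 0], "angular": [0, 0, 0]},
])

```text
clock: 1.93
eef_pos: [0.5869, -0.306, 0.1994]
orientation: [-3.14, -0.0, 0.005]
force: [-0.9, -1.7, 0.3]
finger_gap: 0.0855
```

Run:
```python
from h import *
say();c=cam("wrist")
m,b,_=blobs(c,(15,110,90),(28,255,255),200)
print([(x[1].tolist(),x[2].round(1).tolist()) for x in b])
for p in((.593,-.3045,.03),(.4695,-.341,.028)):print(proj(c,np.array(p)))
cv2.imwrite("pics/w2.png",c["bgr"])
```

```text
{'clock': 1.9333, 'q': [0.3813, 0.5566, 0.0493, 1.4763, -0.0303, 1.1098, -1.1295], 'eef_pos': [0.5869, -0.306, 0.1994], 'orientation': [-3.1405, -0.0001, 0.0047], 'force': [-0.9297, -1.6754, 0.3444], 'wrist_torque': [-0.022, -0.0023, 0.0282], 'finger_gap': 0.0855}
[([165, 0, 30, 12, 259], [180.4, 4.2]), ([321, 94, 30, 35, 507], [335.3, 111.3]), ([280, 161, 65, 66, 3130], [312.1, 194.1]), ([224, 298, 42, 47, 1052], [244.3, 325.2]), ([412, 347, 32, 39, 532], [425.7, 369.4])]
[[309.54836375 196.35342528]]
[[347.51842704 324.39837535]]
```

View pics/w2.png

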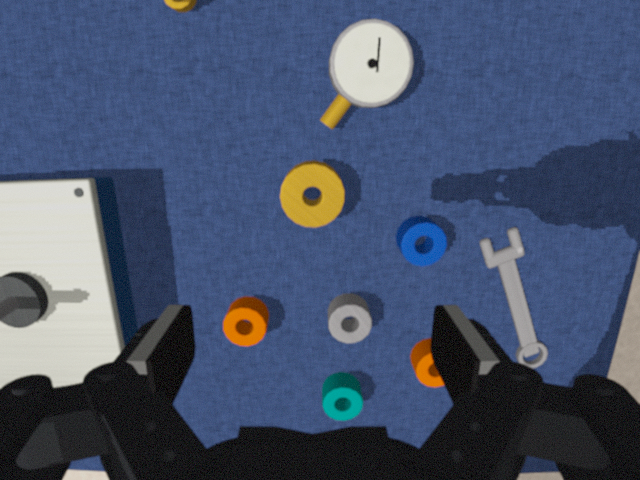

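The wrist view shows the wide ring's top face at (312.5,194.5), the steel ring's hole at (349.5,323) and no neighbour in the jaws' way. I'll compute both positions from this view.

Run:
```python
from h import *
c=cam("wrist")
print(plane(c,(312.5,195.2),.03),plane(c,(349.7,323.5),.028),arm.observe()["eef_pos"])
t=cam("top");s=cam("scene")
print(tri([(t,(372.7,253.8)),(s,(273.4,288)),(c,(312.5,195.2))]),tri([(t,(390.2,312.9)),(s,(237.4,246.6)),(c,(349.7,323.5))]))
```

```text
[[ 0.59233284 -0.30933956  0.03      ]] [[ 0.46854086 -0.34502571  0.028     ]] [ 0.58453595 -0.30931056  0.19978011]
(array([ 0.59268494, -0.30610223,  0.02823884]), [np.float64(0.0003844723366363934), np.float64(0.002951838221547451), np.float64(0.0033101295472828854)]) (array([ 0.46890863, -0.34228244,  0.02628369]), [np.float64(0.0006269603085716759), np.float64(0.0034245977770535163), np.float64(0.003075648085610493)])
```

move_arm([
  {"gripper": 1, "xyz": [0.008, -0.002, 0.03], "angular": [0, 0, 0]},
  {"gripper": 1, "xyz": [0, 0, 0.035], "angular": [0, 0, 0]},
  {"gripper": 1, "xyz": [0, 0, 0.035], "angular": [0, 0, 0]},
  {"gripper": 1, "xyz": [0, 0, 0.025], "angular": [0, 0, 0]},
  {"gripper": 1, "xyz": [0, 0, 0], "angular": [0, 0, 0]},
  {"gripper": 1, "xyz": [0, 0, 0], "angular": [0, 0, 0]},
  {"gripper": 1, "xyz": [0, 0, 0], "angular": [0, 0, 0]},
])

```text
clock: 2.72
eef_pos: [0.5937, -0.308, 0.0768]
orientation: [3.14, -0.002, -0.001]
force: [0.1, -0.4, 0.4]
finger_gap: 0.0854
```

Run:
```python
from h import *
say();c=cam("wrist");say()
m,b,l=blobs(c,(15,110,90),(28,255,255),200)
print([(x[1].tolist(),x[2].round(1).tolist()) for x in b])
i=max(b,key=lambda x:x[1][4])[0]
cs,h=cv2.findContours((l==i).astype(np.uint8),cv2.RETR_CCOMP,cv2.CHAIN_APPROX_NONE)
for k,q in enumerate(cs):
    if len(q)>20: print(h[0][k][3],cv2.fitEllipse(q), plane(c,cv2.fitEllipse(q)[0],.03))
```

```text
{'clock': 2.7167, 'q': [0.385, 0.6802, 0.0397, 1.6001, -0.0326, 0.8596, -1.135], 'eef_pos': [0.5937, -0.308, 0.0768], 'orientation': [3.1404, -0.002, -0.0013], 'force': [0.0546, -0.4393, 0.3967], 'wrist_torque': [-0.0493, -0.008, 0.0185], 'finger_gap': 0.0854}
{'clock': 2.7667, 'q': [0.3847, 0.6796, 0.0396, 1.5998, -0.0326, 0.8593, -1.1351], 'eef_pos': [0.5942, -0.3079, 0.0773], 'orientation': [3.14, -0.0031, -0.001], 'force': [0.7428, -0.0395, 0.0575], 'wrist_torque': [0.0039, 0.039, 0.05], 'finger_gap': 0.0855}
[([319, 96, 46, 52, 1159], [341.8, 121.6]), ([260, 194, 96, 99, 7164], [307.7, 243.4]), ([185, 379, 63, 70, 2929], [216.7, 412.5])]
-1 ((307.6880187988281, 243.30514526367188), (94.40157318115234, 98.29044342041016), 2.202075242996216) [[ 0.59676848 -0.30651318  0.03      ]]
0 ((307.61151123046875, 241.38687133789062), (14.92223072052002, 24.054113388061523), 91.27399444580078) [[ 0.5979128  -0.30647391  0.03      ]]
```

move_arm([
  {"gripper": 1, "xyz": [0.002, -0.001, 0.02], "angular": [0, 0, 0]},
  {"gripper": 1, "xyz": [0, 0, 0.02], "angular": [0, 0, 0]},
  {"gripper": 1, "xyz": [0, 0, 0.015], "angular": [0, 0, 0]},
  {"gripper": 1, "xyz": [0, 0, 0.01], "angular": [0, 0, 0]},
  {"gripper": 1, "xyz": [0, 0, 0], "angular": [0, 0, 0]},
  {"gripper": 0.4, "xyz": [0, 0, 0], "angular": [0, 0, 0]},
  {"gripper": 0.4, "xyz": [0, 0, 0], "angular": [0, 0, 0]},
  {"gripper": 0.4, "xyz": [0, 0, 0], "angular": [0, 0, 0]},
  {"gripper": 0.4, "xyz": [0, 0, 0], "angular": [0, 0, 0]},
  {"gripper": 0.4, "xyz": [0, 0, 0], "angular": [0, 0, 0]},
  {"gripper": 0.4, "xyz": [0, 0, 0], "angular": [0, 0, 0]},
], grip_force=60)

```text
clock: 3.68
eef_pos: [0.5954, -0.3058, 0.0103]
orientation: [3.141, -0.001, -0.0]
force: [-0.3, -0.2, 0.0]
finger_gap: 0.0339
```

Run:
```python
from h import *
say()
```

```text
{'clock': 3.6833, 'q': [0.3852, 0.7604, 0.0329, 1.6458, -0.0339, 0.7353, -1.1367], 'eef_pos': [0.5954, -0.3058, 0.0103], 'orientation': [3.1414, -0.0006, -0.0], 'force': [-0.2603, -0.2054, 0.0203], 'wrist_torque': [0.0171, 0.0271, 0.0125], 'finger_gap': 0.0339}
```

Run:
```python
from h import *
c=cam("wrist");t=cam("top");s=cam("scene")
o=np.hstack([c["bgr"][100:480,120:520],cv2.resize(s["bgr"][210:360,190:350],(400,380))])
cv2.imwrite("pics/w3.png",o)
```

```text
(no output)
```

View pics/w3.png

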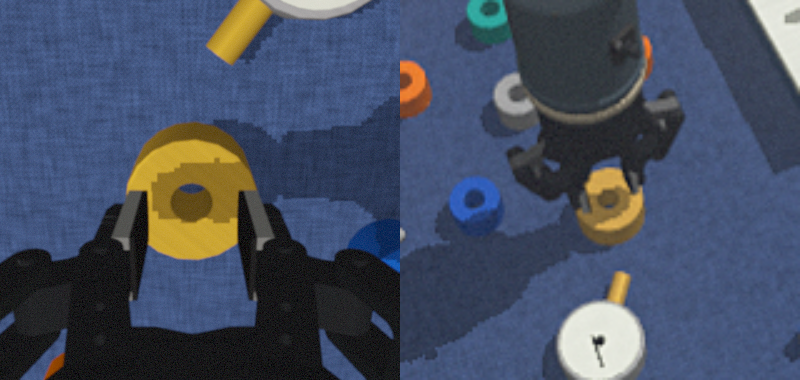

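The fingers are shut to 34 mm and the ring now sits ahead of them, in the wrist crop at (192,200), full px (312,300). It seems to have been squeezed forward, so I'll measure it.

Run:
```python
from h import *
c=cam("wrist");t=cam("top");s=cam("scene");say()
for n,q in(("w",c),("s",s),("t",t)):
    m,b,l=blobs(q,(15,110,50),(28,255,255),200)
    print(n,[(x[1].tolist(),x[2].round(1).tolist()) for x in b])
print(plane(c,(312,300),.03),plane(s,(190+207/2.5,210+197/2.533),.03))
# pad tips
print(plane(c,[(252,292),(385,292)],.017),plane(c,[(252,400),(377,400)],.05), proj(c,np.array([[.5954,-.3058,.0103],[.5954,-.3058,.029]])))
```

```text
{'clock': 3.9833, 'q': [0.3852, 0.7611, 0.0329, 1.6459, -0.0339, 0.7351, -1.1367], 'eef_pos': [0.5951, -0.3057, 0.0099], 'orientation': [-3.1415, 0.0, -0.0001], 'force': [-0.0627, -0.2124, 0.5427], 'wrist_torque': [-0.0101, -0.0463, -0.0207], 'finger_gap': 0.0342}
w [([327, 91, 66, 73, 2296], [359.5, 127.3]), ([247, 222, 130, 138, 12290], [311.7, 289.5])]
s [([261, 276, 27, 30, 550], [274.0, 291.6])]
t [([423, 329, 19, 19, 212], [432.1, 337.9])]
[[ 0.59470717 -0.30660434  0.03      ]] [[ 0.59337003 -0.30434942  0.03      ]]
[[ 0.59236582 -0.27970448  0.017     ]
 [ 0.59238482 -0.33935326  0.017     ]] [[ 0.56056029 -0.28283995  0.05      ]
 [ 0.56055999 -0.33241817  0.05      ]] [[310.27382678 280.0096817 ]
 [310.07511391 297.44425102]]
```

Run:
```python
from h import *
c=cam("wrist");f=c["K"][0,0];print(f,c["fov_y"],c["D"],c["cx"],c["cy"])
for L,r,v,g in((193,432,306,.0855),(268,358,290,.0342)):
    d=f*g/(r-L); X=c["hand_eye"]@np.array([((L+r)/2-c["cx"])/f*d,(v-c["cy"])/f*d,d,1]); print(d,X)
```

```text
407.6359072200412 60.97580881527321 [-0.06125735  0.          0.          0.          0.        ] 312.5370839708024 236.12075621715877
0.14582790823143735 [ 0.007683    0.00113527 -0.04192216  1.        ]
0.15490164474361567 [ 0.00941558  0.00133112 -0.03193219  1.        ]
```

Run:
```python
from h import *
s=cam("scene")
for x in (.584,.595,.606):
  for uv in((264.8,292.1),(284,284.2)):
    d=ray(s,uv)[0]; p=s["eye"]+d*(x-s["eye"][0])/d[0]; print(x,uv,p.round(4))
cv2.imwrite("pics/s4.png",cv2.resize(s["bgr"][235:315,225:315],(720,600),interpolation=cv2.INTER_CUBIC))
```

```text
0.584 (264.8, 292.1) [ 0.584  -0.3206  0.0056]
0.584 (284, 284.2) [ 0.584  -0.2782  0.0082]
0.595 (264.8, 292.1) [ 0.595  -0.3223  0.0279]
0.595 (284, 284.2) [ 0.595  -0.2808  0.0304]
0.606 (264.8, 292.1) [ 0.606  -0.3239  0.0501]
0.606 (284, 284.2) [ 0.606  -0.2834  0.0526]
```

View pics/s4.png

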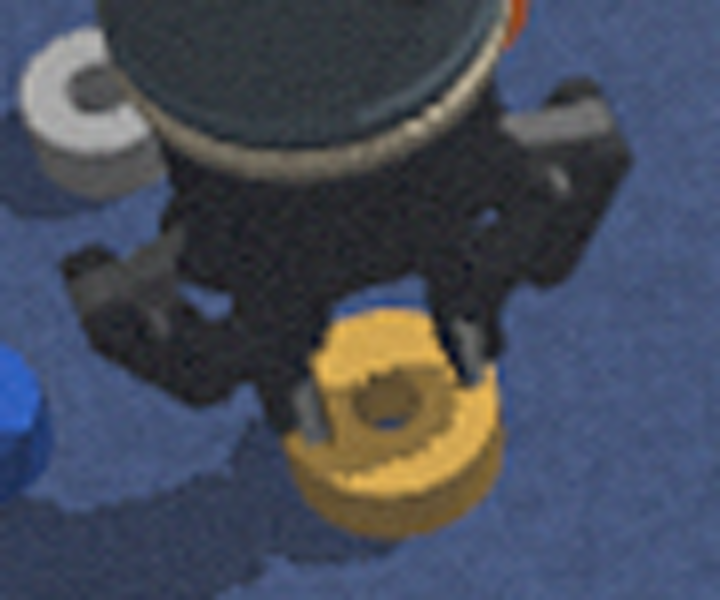

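The fingers are above the ring: tips at about z 0.03–0.05 although the TCP reads 0.010, so they stand well behind the TCP. I'll open, then go lower in small steps and watch the force.

move_arm([
  {"gripper": 1, "xyz": [0, 0, -0.01], "angular": [0, 0, 0]},
  {"gripper": 1, "xyz": [0, 0, 0], "angular": [0, 0, 0]},
  {"gripper": 1, "xyz": [0, 0, 0], "angular": [0, 0, 0]},
  {"gripper": 1, "xyz": [0, 0, 0], "angular": [0, 0, 0]},
  {"gripper": 1, "xyz": [0, 0, 0], "angular": [0, 0, 0]},
  {"gripper": 1, "xyz": [0, 0, 0], "angular": [0, 0, 0]},
  {"gripper": 1, "xyz": [0, 0, 0.01], "angular": [0, 0, 0]},
  {"gripper": 1, "xyz": [0, 0, 0.01], "angular": [0, 0, 0]},
  {"gripper": 1, "xyz": [0, 0, 0], "angular": [0, 0, 0]},
  {"gripper": 1, "xyz": [0, 0, 0], "angular": [0, 0, 0]},
])

```text
clock: 4.92
eef_pos: [0.5943, -0.3053, -0.0015]
orientation: [-3.141, 0.002, -0.0]
force: [0.2, 0.3, -0.4]
finger_gap: 0.0853
```

Run:
```python
from h import *
say();c=cam("wrist")
# dark finger inner edges per row
g=c["bgr"].max(2)
for v in range(290,350,6):
    r=g[v]; d=np.where(r<45)[0]; L=d[d<312]; Rr=d[d>312]; print(v, L.max() if len(L) else None, Rr.min() if len(Rr) else None)
```

```text
{'clock': 4.9167, 'q': [0.3858, 0.7756, 0.0318, 1.6525, -0.034, 0.7164, -1.1366], 'eef_pos': [0.5943, -0.3053, -0.0015], 'orientation': [-3.1406, 0.0022, -0.0], 'force': [0.2465, 0.3329, -0.3696], 'wrist_torque': [-0.0338, 0.0606, -0.0373], 'finger_gap': 0.0853}
290 None None
296 None None
302 None None
308 190 435
314 190 434
320 191 434
326 192 433
332 192 433
338 193 432
344 193 432
```

move_arm([
  {"gripper": 1, "xyz": [0, 0, 0.009], "angular": [0, 0, 0]},
  {"gripper": 1, "xyz": [0, 0, 0], "angular": [0, 0, 0]},
  {"gripper": 1, "xyz": [0, 0, 0], "angular": [0, 0, 0]},
])

```text
clock: 5.22
eef_pos: [0.5948, -0.3055, -0.0097]
orientation: [-3.141, 0.001, -0.0]
force: [-0.8, -0.3, 0.6]
finger_gap: 0.0855
```

move_arm([
  {"gripper": 1, "xyz": [0, 0, 0.007], "angular": [0, 0, 0]},
  {"gripper": 1, "xyz": [0, 0, 0], "angular": [0, 0, 0]},
  {"gripper": 1, "xyz": [0, 0, 0], "angular": [0, 0, 0]},
])

```text
clock: 5.47
eef_pos: [0.5949, -0.3055, -0.0165]
orientation: [-3.141, 0.001, -0.0]
force: [0.2, 0.7, 0.1]
finger_gap: 0.0854
```

move_arm([
  {"gripper": 0.5, "xyz": [0, 0, 0], "angular": [0, 0, 0]},
  {"gripper": 0.5, "xyz": [0, 0, 0], "angular": [0, 0, 0]},
  {"gripper": 0.5, "xyz": [0, 0, 0], "angular": [0, 0, 0]},
  {"gripper": 0.5, "xyz": [0, 0, 0], "angular": [0, 0, 0]},
  {"gripper": 0.5, "xyz": [0, 0, 0], "angular": [0, 0, 0]},
  {"gripper": 0.5, "xyz": [0, 0, 0], "angular": [0, 0, 0]},
])

```text
clock: 5.97
eef_pos: [0.5953, -0.3055, -0.0151]
orientation: [-3.142, -0.001, 0.0]
force: [-1.8, 1.6, 8.6]
finger_gap: 0.0536
```

move_arm([
  {"gripper": 1, "xyz": [0, 0, 0], "angular": [0, 0, 0]},
  {"gripper": 1, "xyz": [0, 0, 0], "angular": [0, 0, 0]},
  {"gripper": 1, "xyz": [0, 0, 0], "angular": [0, 0, 0]},
  {"gripper": 1, "xyz": [0, 0, 0], "angular": [0, 0, 0]},
  {"gripper": 1, "xyz": [0, 0, 0.007], "angular": [0, 0, 0]},
  {"gripper": 1, "xyz": [0, 0, 0.006], "angular": [0, 0, 0]},
  {"gripper": 1, "xyz": [0, 0, 0], "angular": [0, 0, 0]},
  {"gripper": 1, "xyz": [0, 0, 0], "angular": [0, 0, 0]},
  {"gripper": 1, "xyz": [0, 0, 0], "angular": [0, 0, 0]},
])

```text
clock: 6.72
eef_pos: [0.595, -0.3056, -0.0294]
orientation: [-3.141, 0.0, -0.0]
force: [0.7, -1.0, -1.2]
finger_gap: 0.0853
```

move_arm([
  {"gripper": 0.5, "xyz": [0, 0, 0], "angular": [0, 0, 0]},
  {"gripper": 0.5, "xyz": [0, 0, 0], "angular": [0, 0, 0]},
  {"gripper": 0.5, "xyz": [0, 0, 0], "angular": [0, 0, 0]},
  {"gripper": 0.5, "xyz": [0, 0, 0], "angular": [0, 0, 0]},
  {"gripper": 0.5, "xyz": [0, 0, 0], "angular": [0, 0, 0]},
  {"gripper": 0.5, "xyz": [0, 0, 0], "angular": [0, 0, 0]},
])

```text
clock: 7.22
eef_pos: [0.5953, -0.3056, -0.0283]
orientation: [3.142, -0.001, 0.0]
force: [-0.7, 1.2, 5.3]
finger_gap: 0.0548
```

move_arm([
  {"gripper": 0.5, "xyz": [0, 0, -0.01], "angular": [0, 0, 0]},
  {"gripper": 0.5, "xyz": [0, 0, -0.02], "angular": [0, 0, 0]},
  {"gripper": 0.5, "xyz": [0, 0, -0.02], "angular": [0, 0, 0]},
  {"gripper": 0.5, "xyz": [0, 0, 0], "angular": [0, 0, 0]},
  {"gripper": 0.5, "xyz": [0, 0, 0], "angular": [0, 0, 0]},
  {"gripper": 0.5, "xyz": [0, 0, 0], "angular": [0, 0, 0]},
])

```text
clock: 7.72
eef_pos: [0.5945, -0.3053, 0.0201]
orientation: [-3.141, 0.001, -0.0]
force: [-0.3, -0.2, -5.3]
finger_gap: 0.0544
```

Run:
```python
from h import *
say();c=cam("wrist")
m,b,l=blobs(c,(15,110,40),(28,255,255),200)
print([(x[1].tolist(),x[2].round(1).tolist()) for x in b])
cv2.imwrite("pics/w5.png",c["bgr"][200:480,120:520])
```

```text
{'clock': 7.7167, 'q': [0.3845, 0.748, 0.0339, 1.6405, -0.0338, 0.755, -1.1368], 'eef_pos': [0.5945, -0.3053, 0.0201], 'orientation': [-3.141, 0.0012, -0.0001], 'force': [-0.2983, -0.169, -5.2537], 'wrist_torque': [0.0216, 0.0568, -0.0118], 'finger_gap': 0.0544}
[([327, 90, 62, 70, 2057], [357.8, 124.9]), ([228, 248, 170, 174, 22584], [312.4, 336.7])]
```

View pics/w5.png

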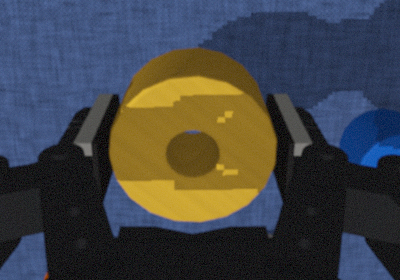

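Held: -5.3 N is about 0.54 kg, with the ring upright between the pads and its hole at wrist full px (312,352). I'll lift and stop 80 mm short of the post, so the wrist camera sees both.

move_arm([
  {"gripper": 0.5, "xyz": [0, 0, -0.03], "angular": [0, 0, 0]},
  {"gripper": 0.5, "xyz": [0, 0, -0.035], "angular": [0, 0, 0]},
  {"gripper": 0.5, "xyz": [0, 0, -0.035], "angular": [0, 0, 0]},
  {"gripper": 0.5, "xyz": [-0.018, -0.028, -0.015], "angular": [0, 0, 0]},
  {"gripper": 0.5, "xyz": [-0.018, -0.028, -0.015], "angular": [0, 0, 0]},
  {"gripper": 0.5, "xyz": [-0.018, -0.028, 0], "angular": [0, 0, 0]},
  {"gripper": 0.5, "xyz": [-0.018, -0.028, 0], "angular": [0, 0, 0]},
  {"gripper": 0.5, "xyz": [-0.018, -0.028, 0], "angular": [0, 0, 0]},
  {"gripper": 0.5, "xyz": [-0.018, -0.028, 0], "angular": [0, 0, 0]},
  {"gripper": 0.5, "xyz": [-0.018, -0.028, 0], "angular": [0, 0, 0]},
  {"gripper": 0.5, "xyz": [-0.018, -0.028, 0], "angular": [0, 0, 0]},
  {"gripper": 0.5, "xyz": [-0.016, -0.028, 0], "angular": [0, 0, 0]},
])

```text
clock: 8.77
eef_pos: [0.433, -0.0526, 0.15]
orientation: [-3.142, 0.002, -0.0]
force: [0.1, 1.0, -4.7]
finger_gap: 0.0546
```

move_arm([
  {"gripper": 0.5, "xyz": [0, 0, 0], "angular": [0, 0, 0]},
  {"gripper": 0.5, "xyz": [0, 0, 0], "angular": [0, 0, 0]},
  {"gripper": 0.5, "xyz": [0, 0, 0], "angular": [0, 0, 0]},
  {"gripper": 0.5, "xyz": [0, 0, 0], "angular": [0, 0, 0]},
])

```text
clock: 9.1
eef_pos: [0.4355, -0.0545, 0.1506]
orientation: [3.141, 0.0, -0.001]
force: [-0.2, -0.7, -4.7]
finger_gap: 0.0546
```

Run:
```python
from h import *
say();c=cam("wrist");say()
np.savez("w6.npz",R=c["R"],eye=c["eye"],K=c["K"],D=c["D"])
m,b,l=blobs(c,(15,110,40),(28,255,255),200)
print([(x[1].tolist(),x[2].round(1).tolist()) for x in b])
print(proj(c,np.array([[.512,-.053,.152],[.512,-.053,.072]])))
cv2.imwrite("pics/w6.png",c["bgr"])
```

```text
{'clock': 9.1, 'q': [0.0014, 0.2927, 0.0205, 2.0981, -0.0082, 0.7511, -1.545], 'eef_pos': [0.4355, -0.0545, 0.1506], 'orientation': [3.1413, 0.0003, -0.0012], 'force': [-0.194, -0.6713, -4.6675], 'wrist_torque': [0.006, -0.0181, 0.0096], 'finger_gap': 0.0546}
{'clock': 9.15, 'q': [0.0016, 0.2927, 0.0205, 2.0981, -0.0082, 0.7512, -1.5451], 'eef_pos': [0.4355, -0.0546, 0.1506], 'orientation': [3.1413, 0.0003, -0.0016], 'force': [0.5755, -0.3292, -4.1213], 'wrist_torque': [0.0375, -0.0188, -0.0299], 'finger_gap': 0.0545}
[([521, 149, 66, 54, 1482], [557.4, 173.4]), ([228, 249, 170, 172, 22459], [312.4, 336.7])]
[[305.85768759 107.09235268]
 [307.81799846 109.48640076]]
```

View pics/w6.png

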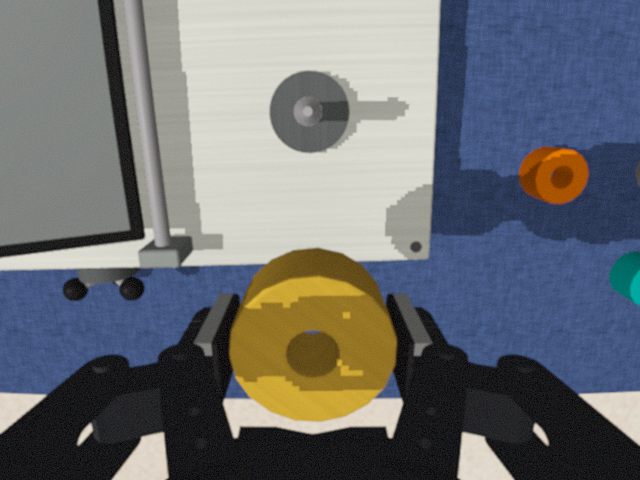

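The wrist picture shows the post tip at (307.5,111), the seat disc at (310,111) and the held ring's top-face centre at (313.3,350.5). The arm's yaw is good, and the mirror is clear on the left.

Run:
```python
from h import *
c=dict(np.load("w6.npz"))
r=plane(c,(313.3,350.5),.1506+.0583);r2=plane(c,(313.3,353),.1506+.0583);p=plane(c,(307.5,111),.152);q=plane(c,(310,111),.072)
print(r,r2,p,q,p-r,q-r)
```

```text
[[ 0.43525923 -0.05588341  0.2089    ]] [[ 0.43431742 -0.05588376  0.2089    ]] [[ 0.51046152 -0.05366334  0.152     ]] [[ 0.51112698 -0.05429896  0.072     ]] [[ 0.0752023   0.00222006 -0.0569    ]] [[ 0.07586775  0.00158445 -0.1369    ]]
```

move_arm([
  {"gripper": 0.5, "xyz": [0.0255, -0.0005, 0], "angular": [0, 0, 0]},
  {"gripper": 0.5, "xyz": [0.0255, -0.0005, 0], "angular": [0, 0, 0]},
  {"gripper": 0.5, "xyz": [0.0255, -0.0005, 0], "angular": [0, 0, 0]},
  {"gripper": 0.5, "xyz": [0, 0, 0], "angular": [0, 0, 0]},
  {"gripper": 0.5, "xyz": [0, 0, 0], "angular": [0, 0, 0]},
  {"gripper": 0.5, "xyz": [0, 0, 0.01], "angular": [0, 0, 0]},
  {"gripper": 0.5, "xyz": [0, 0, 0.01], "angular": [0, 0, 0]},
  {"gripper": 0.5, "xyz": [0, 0, 0.01], "angular": [0, 0, 0]},
  {"gripper": 0.5, "xyz": [0, 0, 0], "angular": [0, 0, 0]},
  {"gripper": 0.5, "xyz": [0, 0, 0], "angular": [0, 0, 0]},
])

```text
clock: 9.98
eef_pos: [0.5106, -0.0527, 0.1205]
orientation: [3.141, 0.002, -0.001]
force: [0.6, 0.1, -4.2]
finger_gap: 0.0548
```

move_arm([
  {"gripper": 0.5, "xyz": [0, 0, 0.008], "angular": [0, 0, 0]},
  {"gripper": 0.5, "xyz": [0, 0, 0.008], "angular": [0, 0, 0]},
  {"gripper": 0.5, "xyz": [0, 0, 0], "angular": [0, 0, 0]},
  {"gripper": 0.5, "xyz": [0, 0, 0], "angular": [0, 0, 0]},
])

```text
clock: 10.32
eef_pos: [0.5112, -0.0522, 0.1045]
orientation: [-3.142, 0.001, -0.0]
force: [0.9, 1.2, -4.9]
finger_gap: 0.0543
```

move_arm([
  {"gripper": 0.5, "xyz": [0, 0, 0.01], "angular": [0, 0, 0]},
  {"gripper": 0.5, "xyz": [0, 0, 0.01], "angular": [0, 0, 0]},
  {"gripper": 0.5, "xyz": [0, 0, 0.01], "angular": [0, 0, 0]},
  {"gripper": 0.5, "xyz": [0, 0, 0.01], "angular": [0, 0, 0]},
  {"gripper": 0.5, "xyz": [0, 0, 0], "angular": [0, 0, 0]},
  {"gripper": 0.5, "xyz": [0, 0, 0], "angular": [0, 0, 0]},
])

```text
clock: 10.82
eef_pos: [0.511, -0.0522, 0.064]
orientation: [-3.142, 0.002, -0.0]
force: [0.3, 0.2, -4.6]
finger_gap: 0.055
```

move_arm([
  {"gripper": 0.5, "xyz": [0, 0, 0.006], "angular": [0, 0, 0]},
  {"gripper": 0.5, "xyz": [0, 0, 0.006], "angular": [0, 0, 0]},
  {"gripper": 0.5, "xyz": [0, 0, 0], "angular": [0, 0, 0]},
  {"gripper": 0.5, "xyz": [0, 0, 0], "angular": [0, 0, 0]},
])

```text
clock: 11.15
eef_pos: [0.5115, -0.0521, 0.0526]
orientation: [-3.142, 0.001, -0.0]
force: [-0.6, -0.3, -5.4]
finger_gap: 0.0547
```

move_arm([
  {"gripper": 0.5, "xyz": [0, 0, 0.004], "angular": [0, 0, 0]},
  {"gripper": 0.5, "xyz": [0, 0, 0.003], "angular": [0, 0, 0]},
  {"gripper": 0.5, "xyz": [0, 0, 0], "angular": [0, 0, 0]},
  {"gripper": 0.5, "xyz": [0, 0, 0], "angular": [0, 0, 0]},
])

```text
clock: 11.48
eef_pos: [0.5121, -0.0522, 0.0464]
orientation: [3.142, -0.001, -0.0]
force: [-1.1, -0.3, 5.1]
finger_gap: 0.0548
```

move_arm([
  {"gripper": 0.5, "xyz": [0, 0, 0.0015], "angular": [0, 0, 0]},
  {"gripper": 0.5, "xyz": [0, 0, 0], "angular": [0, 0, 0]},
  {"gripper": 0.5, "xyz": [0, 0, 0], "angular": [0, 0, 0]},
  {"gripper": 0.5, "xyz": [0, 0, 0], "angular": [0, 0, 0]},
])

```text
clock: 11.82
eef_pos: [0.5123, -0.0522, 0.0461]
orientation: [-3.142, -0.002, -0.0]
force: [-5.7, 1.7, 20.5]
finger_gap: 0.0544
```

Run:
```python
from h import *
for i in range(4):
    c=cam("wrist");s=cam("scene");say()
m,b,l=blobs(s,(15,110,40),(28,255,255),30)
print([(x[1].tolist(),x[2].round(1).tolist()) for x in b])
for z in (.072,.075):
  a=np.linspace(-2.2,.6,60); print(z,proj(s,np.c_[.512+.028*np.cos(a),-.053+.028*np.sin(a),0*a+z])[:,1].max(), proj(s,np.c_[.512+.028*np.cos(a),-.053+.028*np.sin(a),0*a+z+.03])[:,1].max())
cv2.imwrite("pics/s7.png",cv2.resize(s["bgr"][130:240,310:440],(780,600)[::1],interpolation=cv2.INTER_CUBIC))
```

```text
{'clock': 11.9167, 'q': [0.0025, 0.5429, 0.0117, 2.0368, -0.0115, 0.5597, -1.5488], 'eef_pos': [0.5123, -0.0522, 0.0461], 'orientation': [-3.1416, -0.0022, -0.0002], 'force': [-6.0733, 1.3985, 20.7764], 'wrist_torque': [0.0702, 0.9268, -0.0183], 'finger_gap': 0.0545}
{'clock': 12.0167, 'q': [0.0025, 0.5429, 0.0117, 2.0368, -0.0114, 0.5596, -1.5488], 'eef_pos': [0.5123, -0.0522, 0.0461], 'orientation': [-3.1416, -0.0023, -0.0002], 'force': [-6.6959, 0.3268, 21.8206], 'wrist_torque': [0.1062, 0.9633, 0.0328], 'finger_gap': 0.0542}
{'clock': 12.1167, 'q': [0.0025, 0.5429, 0.0117, 2.0368, -0.0115, 0.5597, -1.5489], 'eef_pos': [0.5123, -0.0522, 0.0461], 'orientation': [-3.1416, -0.0023, -0.0003], 'force': [-5.8812, 1.2344, 20.8152], 'wrist_torque': [0.0957, 1.0042, -0.0169], 'finger_gap': 0.0548}
{'clock': 12.2167, 'q': [0.0025, 0.5429, 0.0117, 2.0368, -0.0114, 0.5597, -1.5488], 'eef_pos': [0.5123, -0.0522, 0.0461], 'orientation': [-3.1416, -0.0022, -0.0002], 'force': [-5.861, 0.8937, 20.2156], 'wrist_torque': [0.1503, 1.0059, -0.0579], 'finger_gap': 0.0545}
[([362, 185, 23, 29, 414], [373.1, 201.6]), ([273, 317, 9, 13, 72], [277.2, 323.1]), ([350, 335, 13, 15, 148], [356.3, 342.4])]
0.072 215.63611234450792 207.37555439784663
0.075 214.82723850986372 206.5280094463026
```

View pics/s7.png

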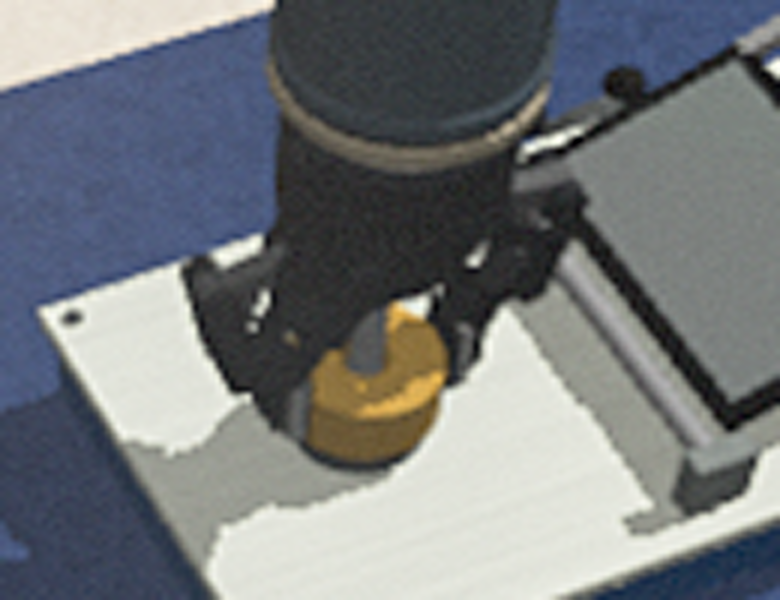

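The ring is threaded upright with its underside close to the disc, but I can't tell from this view whether the ring is on the seat or the gripper body is on the post tip. To separate the two, I'll soften the grip under this light push. If the ring is on the seat the fingers will slip down; if the body is on the post nothing moves.

move_arm([
  {"gripper": 0.5, "xyz": [0, 0, 0], "angular": [0, 0, 0]},
  {"gripper": 0.5, "xyz": [0, 0, 0], "angular": [0, 0, 0]},
  {"gripper": 0.5, "xyz": [0, 0, 0], "angular": [0, 0, 0]},
  {"gripper": 0.5, "xyz": [0, 0, 0], "angular": [0, 0, 0]},
], grip_force=20)

```text
clock: 12.55
eef_pos: [0.5123, -0.0522, 0.0461]
orientation: [-3.142, -0.002, -0.0]
force: [-6.0, 0.6, 20.7]
finger_gap: 0.0545
```

Run:
```python
from h import *
say()
```

```text
{'clock': 12.55, 'q': [0.0025, 0.5429, 0.0117, 2.0368, -0.0114, 0.5597, -1.5488], 'eef_pos': [0.5123, -0.0522, 0.0461], 'orientation': [-3.1416, -0.0023, -0.0002], 'force': [-6.0405, 0.6016, 20.734], 'wrist_torque': [0.1503, 0.8584, -0.0143], 'finger_gap': 0.0545}
```

No slip, and contact came 2.4 mm above the expected home height of 0.0437. By the spec geometry the body would meet the post tip right about here, so I'll assume body contact. I'll lift off, set the ring on the clear deck to +x, regrip it about 6 mm higher and thread it again.

move_arm([
  {"gripper": 0.5, "xyz": [0, 0, 0], "angular": [0, 0, 0]},
  {"gripper": 0.5, "xyz": [0, 0, -0.01], "angular": [0, 0, 0]},
  {"gripper": 0.5, "xyz": [0, 0, -0.02], "angular": [0, 0, 0]},
  {"gripper": 0.5, "xyz": [0, 0, -0.03], "angular": [0, 0, 0]},
  {"gripper": 0.5, "xyz": [0, 0, -0.033], "angular": [0, 0, 0]},
  {"gripper": 0.5, "xyz": [0, 0, 0], "angular": [0, 0, 0]},
  {"gripper": 0.5, "xyz": [0, 0, 0], "angular": [0, 0, 0]},
  {"gripper": 0.5, "xyz": [0, 0, 0], "angular": [0, 0, 0]},
], grip_force=60)

```text
clock: 13.22
eef_pos: [0.5111, -0.0521, 0.1369]
orientation: [-3.142, 0.001, 0.0]
force: [-0.4, -0.6, -5.5]
finger_gap: 0.0547
```

move_arm([
  {"gripper": 0.5, "xyz": [0.032, 0, 0], "angular": [0, 0, 0]},
  {"gripper": 0.5, "xyz": [0.032, 0, 0], "angular": [0, 0, 0]},
  {"gripper": 0.5, "xyz": [0, 0, 0], "angular": [0, 0, 0]},
  {"gripper": 0.5, "xyz": [0, 0, 0.03], "angular": [0, 0, 0]},
  {"gripper": 0.5, "xyz": [0, 0, 0.03], "angular": [0, 0, 0]},
  {"gripper": 0.5, "xyz": [0, 0, 0.025], "angular": [0, 0, 0]},
  {"gripper": 0.5, "xyz": [0, 0, 0.005], "angular": [0, 0, 0]},
  {"gripper": 0.5, "xyz": [0, 0, 0], "angular": [0, 0, 0]},
  {"gripper": 0.5, "xyz": [0, 0, 0], "angular": [0, 0, 0]},
  {"gripper": 0.5, "xyz": [0, 0, 0], "angular": [0, 0, 0]},
])

```text
clock: 14.05
eef_pos: [0.5766, -0.0522, 0.0485]
orientation: [3.142, -0.002, -0.0]
force: [-0.0, 0.4, -4.2]
finger_gap: 0.0548
```

move_arm([
  {"gripper": 0.5, "xyz": [0, 0, 0.006], "angular": [0, 0, 0]},
  {"gripper": 0.5, "xyz": [0, 0, 0.005], "angular": [0, 0, 0]},
  {"gripper": 0.5, "xyz": [0, 0, 0], "angular": [0, 0, 0]},
  {"gripper": 0.5, "xyz": [0, 0, 0], "angular": [0, 0, 0]},
])

```text
clock: 14.38
eef_pos: [0.5755, -0.0521, 0.0364]
orientation: [-3.142, 0.0, -0.0]
force: [0.2, 0.6, -5.7]
finger_gap: 0.0547
```

move_arm([
  {"gripper": 0.5, "xyz": [0, 0, 0.002], "angular": [0, 0, 0]},
  {"gripper": 0.5, "xyz": [0, 0, 0.001], "angular": [0, 0, 0]},
  {"gripper": 0.5, "xyz": [0, 0, 0], "angular": [0, 0, 0]},
  {"gripper": 0.5, "xyz": [0, 0, 0], "angular": [0, 0, 0]},
])

```text
clock: 14.72
eef_pos: [0.5756, -0.0522, 0.0334]
orientation: [-3.142, 0.0, -0.0]
force: [-0.5, 0.5, -4.3]
finger_gap: 0.0547
```

move_arm([
  {"gripper": 0.5, "xyz": [0, 0, 0.0015], "angular": [0, 0, 0]},
  {"gripper": 0.5, "xyz": [0, 0, 0], "angular": [0, 0, 0]},
  {"gripper": 0.5, "xyz": [0, 0, 0], "angular": [0, 0, 0]},
])

```text
clock: 14.97
eef_pos: [0.5756, -0.0522, 0.0318]
orientation: [-3.142, 0.0, -0.0]
force: [0.3, -0.2, -4.4]
finger_gap: 0.0545
```

move_arm([
  {"gripper": 0.5, "xyz": [0, 0, 0.001], "angular": [0, 0, 0]},
  {"gripper": 0.5, "xyz": [0, 0, 0], "angular": [0, 0, 0]},
  {"gripper": 0.5, "xyz": [0, 0, 0], "angular": [0, 0, 0]},
])

```text
clock: 15.22
eef_pos: [0.5757, -0.0522, 0.0317]
orientation: [-3.142, -0.0, -0.0]
force: [-3.4, 0.7, 5.1]
finger_gap: 0.0543
```

move_arm([
  {"gripper": 0.5, "xyz": [0, 0, 0.001], "angular": [0, 0, 0]},
  {"gripper": 0.5, "xyz": [0, 0, 0], "angular": [0, 0, 0]},
  {"gripper": 0.5, "xyz": [0, 0, 0], "angular": [0, 0, 0]},
])

```text
clock: 15.47
eef_pos: [0.5758, -0.0522, 0.0316]
orientation: [-3.141, -0.001, -0.0]
force: [-5.6, 1.5, 17.0]
finger_gap: 0.0546
```

Deck contact came at 0.0317, exactly as predicted. So the grasp offset is right, and the stop over the seat was the body on the post tip. Regripping 6 mm higher.

move_arm([
  {"gripper": 0.5, "xyz": [0, 0, -0.002], "angular": [0, 0, 0]},
  {"gripper": 0.8, "xyz": [0, 0, 0], "angular": [0, 0, 0]},
  {"gripper": 0.8, "xyz": [0, 0, 0], "angular": [0, 0, 0]},
  {"gripper": 0.8, "xyz": [0, 0, 0], "angular": [0, 0, 0]},
  {"gripper": 0.8, "xyz": [0, 0, -0.006], "angular": [0, 0, 0]},
  {"gripper": 0.8, "xyz": [0, 0, 0], "angular": [0, 0, 0]},
  {"gripper": 0.8, "xyz": [0, 0, 0], "angular": [0, 0, 0]},
  {"gripper": 0.8, "xyz": [0, 0, 0], "angular": [0, 0, 0]},
])

```text
clock: 16.13
eef_pos: [0.5758, -0.0522, 0.038]
orientation: [-3.142, -0.0, -0.0]
force: [0.8, -0.6, -0.1]
finger_gap: 0.068
```

move_arm([
  {"gripper": 0.5, "xyz": [0, 0, 0], "angular": [0, 0, 0]},
  {"gripper": 0.5, "xyz": [0, 0, 0], "angular": [0, 0, 0]},
  {"gripper": 0.5, "xyz": [0, 0, 0], "angular": [0, 0, 0]},
  {"gripper": 0.5, "xyz": [0, 0, 0], "angular": [0, 0, 0]},
  {"gripper": 0.5, "xyz": [0, 0, 0], "angular": [0, 0, 0]},
], grip_force=60)

```text
clock: 16.55
eef_pos: [0.5757, -0.0523, 0.0386]
orientation: [3.141, -0.0, 0.0]
force: [-1.9, 0.0, 8.8]
finger_gap: 0.0542
```

move_arm([
  {"gripper": 0.5, "xyz": [0, 0, -0.005], "angular": [0, 0, 0]},
  {"gripper": 0.5, "xyz": [0, 0, -0.01], "angular": [0, 0, 0]},
  {"gripper": 0.5, "xyz": [0, 0, 0], "angular": [0, 0, 0]},
  {"gripper": 0.5, "xyz": [0, 0, 0], "angular": [0, 0, 0]},
])

```text
clock: 16.88
eef_pos: [0.576, -0.0522, 0.0534]
orientation: [-3.142, -0.001, -0.0]
force: [-0.3, -0.3, -3.9]
finger_gap: 0.0543
```

move_arm([
  {"gripper": 0.5, "xyz": [0, 0, -0.025], "angular": [0, 0, 0]},
  {"gripper": 0.5, "xyz": [0, 0, -0.035], "angular": [0, 0, 0]},
  {"gripper": 0.5, "xyz": [0, 0, -0.033], "angular": [0, 0, 0]},
  {"gripper": 0.5, "xyz": [0, 0, 0], "angular": [0, 0, 0]},
  {"gripper": 0.5, "xyz": [0, 0, 0], "angular": [0, 0, 0]},
  {"gripper": 0.5, "xyz": [-0.0215, 0, 0], "angular": [0, 0, 0]},
  {"gripper": 0.5, "xyz": [-0.0215, 0, 0], "angular": [0, 0, 0]},
  {"gripper": 0.5, "xyz": [-0.0215, 0, 0], "angular": [0, 0, 0]},
  {"gripper": 0.5, "xyz": [0, 0, 0], "angular": [0, 0, 0]},
  {"gripper": 0.5, "xyz": [0, 0, 0], "angular": [0, 0, 0]},
  {"gripper": 0.5, "xyz": [0, 0, 0], "angular": [0, 0, 0]},
])

```text
clock: 17.8
eef_pos: [0.511, -0.0521, 0.1449]
orientation: [-3.141, 0.001, 0.0]
force: [0.4, 0.2, -4.5]
finger_gap: 0.054
```

move_arm([
  {"gripper": 0.5, "xyz": [0, 0, 0.01], "angular": [0, 0, 0]},
  {"gripper": 0.5, "xyz": [0, 0, 0.01], "angular": [0, 0, 0]},
  {"gripper": 0.5, "xyz": [0, 0, 0.01], "angular": [0, 0, 0]},
  {"gripper": 0.5, "xyz": [0, 0, 0], "angular": [0, 0, 0]},
  {"gripper": 0.5, "xyz": [0, 0, 0], "angular": [0, 0, 0]},
])

```text
clock: 18.22
eef_pos: [0.5112, -0.0521, 0.1151]
orientation: [-3.142, 0.002, 0.0]
force: [0.4, -0.7, -4.3]
finger_gap: 0.0541
```

Underside is at 0.1365, already over the tip, with no side force. Going down to 0.053.

move_arm([
  {"gripper": 0.5, "xyz": [0, 0, 0.012], "angular": [0, 0, 0]},
  {"gripper": 0.5, "xyz": [0, 0, 0.012], "angular": [0, 0, 0]},
  {"gripper": 0.5, "xyz": [0, 0, 0.012], "angular": [0, 0, 0]},
  {"gripper": 0.5, "xyz": [0, 0, 0.012], "angular": [0, 0, 0]},
  {"gripper": 0.5, "xyz": [0, 0, 0.01], "angular": [0, 0, 0]},
  {"gripper": 0.5, "xyz": [0, 0, 0.004], "angular": [0, 0, 0]},
  {"gripper": 0.5, "xyz": [0, 0, 0], "angular": [0, 0, 0]},
  {"gripper": 0.5, "xyz": [0, 0, 0], "angular": [0, 0, 0]},
  {"gripper": 0.5, "xyz": [0, 0, 0], "angular": [0, 0, 0]},
])

```text
clock: 18.97
eef_pos: [0.5117, -0.0522, 0.0545]
orientation: [3.142, -0.001, -0.0]
force: [0.3, 0.2, -3.6]
finger_gap: 0.0543
```

move_arm([
  {"gripper": 0.5, "xyz": [0, 0, 0.002], "angular": [0, 0, 0]},
  {"gripper": 0.5, "xyz": [0, 0, 0], "angular": [0, 0, 0]},
  {"gripper": 0.5, "xyz": [0, 0, 0], "angular": [0, 0, 0]},
])

```text
clock: 19.22
eef_pos: [0.5113, -0.0522, 0.0521]
orientation: [-3.142, -0.0, -0.0]
force: [0.2, 1.5, -5.6]
finger_gap: 0.0542
```

move_arm([
  {"gripper": 0.5, "xyz": [0, 0, 0.001], "angular": [0, 0, 0]},
  {"gripper": 0.5, "xyz": [0, 0, 0], "angular": [0, 0, 0]},
  {"gripper": 0.5, "xyz": [0, 0, 0], "angular": [0, 0, 0]},
])

```text
clock: 19.47
eef_pos: [0.5112, -0.0522, 0.0509]
orientation: [-3.142, 0.0, -0.0]
force: [-0.8, -0.2, -4.7]
finger_gap: 0.054
```

move_arm([
  {"gripper": 0.5, "xyz": [0, 0, 0.0015], "angular": [0, 0, 0]},
  {"gripper": 0.5, "xyz": [0, 0, 0], "angular": [0, 0, 0]},
  {"gripper": 0.5, "xyz": [0, 0, 0], "angular": [0, 0, 0]},
])

```text
clock: 19.72
eef_pos: [0.5113, -0.0522, 0.0506]
orientation: [-3.142, -0.001, -0.0]
force: [-4.6, -0.0, 13.1]
finger_gap: 0.054
```

Contact came at 0.0506, exactly the predicted home height. I'll release, lift and go to the steel ring.

move_arm([
  {"gripper": 0.5, "xyz": [0, 0, -0.001], "angular": [0, 0, 0]},
  {"gripper": 1, "xyz": [0, 0, 0], "angular": [0, 0, 0]},
  {"gripper": 1, "xyz": [0, 0, 0], "angular": [0, 0, 0]},
  {"gripper": 1, "xyz": [0, 0, 0], "angular": [0, 0, 0]},
  {"gripper": 1, "xyz": [0, 0, 0], "angular": [0, 0, 0]},
  {"gripper": 1, "xyz": [0, 0, -0.02], "angular": [0, 0, 0]},
  {"gripper": 1, "xyz": [0, 0, -0.04], "angular": [0, 0, 0]},
  {"gripper": 1, "xyz": [0, 0, -0.04], "angular": [0, 0, 0]},
  {"gripper": 1, "xyz": [0, 0, 0], "angular": [0, 0, 0]},
  {"gripper": 1, "xyz": [-0.005, 0.036, 0], "angular": [0, 0, 0]},
  {"gripper": 1, "xyz": [-0.005, 0.036, 0], "angular": [0, 0, 0]},
  {"gripper": 1, "xyz": [-0.005, 0.036, 0], "angular": [0, 0, 0]},
])

```text
clock: 20.72
eef_pos: [0.4963, -0.1609, 0.1508]
orientation: [3.141, -0.001, 0.002]
force: [0.9, -0.2, -1.0]
finger_gap: 0.0857
```

move_arm([
  {"gripper": 1, "xyz": [-0.005, 0.036, 0], "angular": [0, 0, 0]},
  {"gripper": 1, "xyz": [-0.005, 0.036, 0], "angular": [0, 0, 0]},
  {"gripper": 1, "xyz": [-0.005, 0.036, 0], "angular": [0, 0, 0]},
  {"gripper": 1, "xyz": [-0.005, 0.036, 0], "angular": [0, 0, 0]},
  {"gripper": 1, "xyz": [-0.005, 0.038, 0], "angular": [0, 0, 0]},
  {"gripper": 1, "xyz": [0, 0, 0.03], "angular": [0, 0, 0]},
  {"gripper": 1, "xyz": [0, 0, 0.03], "angular": [0, 0, 0]},
  {"gripper": 1, "xyz": [0, 0, 0], "angular": [0, 0, 0]},
  {"gripper": 1, "xyz": [0, 0, 0], "angular": [0, 0, 0]},
  {"gripper": 1, "xyz": [0, 0, 0], "angular": [0, 0, 0]},
])

```text
clock: 21.55
eef_pos: [0.4719, -0.3421, 0.0915]
orientation: [3.141, -0.001, 0.001]
force: [0.3, 0.6, 1.2]
finger_gap: 0.0855
```

```bash
cat > m.py <<'E'
from h import *
say();c=cam("wrist")
h=c["hsv"]; m=((h[...,1]<40)&(h[...,2]>75)).astype(np.uint8)
m[:,:]=cv2.morphologyEx(m,cv2.MORPH_OPEN,np.ones((3,3)))
n,l,s,ce=cv2.connectedComponentsWithStats(m)
for i in range(1,n):
    if 300<s[i][4]<30000 and 200<ce[i][0]<420:
        cs,hh=cv2.findContours((l==i).astype(np.uint8),cv2.RETR_CCOMP,cv2.CHAIN_APPROX_NONE)
        print(s[i].tolist(),ce[i].round(1))
        for k,q in enumerate(cs):
            if len(q)>20: e=cv2.fitEllipse(q);print("  ",hh[0][k][3],np.round(e[0],1),np.round(e[1],1),plane(c,e[0],.028).round(4))
print(proj(c,np.array([[.469,-.342,.028]])))
t=cam("top");s2=cam("scene");np.save("t8.npy",t["bgr"]);np.save("s8.npy",s2["bgr"]);np.save("c8.npy",c["bgr"])
E
python3 m.py
```

```text
{'clock': 21.55, 'q': [0.5154, 0.5558, 0.0483, 1.8219, -0.037, 0.7639, -0.987], 'eef_pos': [0.4719, -0.3421, 0.0915], 'orientation': [3.1412, -0.0008, 0.0006], 'force': [0.2584, 0.5685, 1.1911], 'wrist_torque': [0.0132, -0.0018, -0.0522], 'finger_gap': 0.0855}
[278, 202, 68, 72, 3643] [311.7 238.1]
   -1 [311.7 238. ] [66.9 71.9] [[ 0.4729 -0.3428  0.028 ]]
   0 [311.5 236.3] [14.8 22.1] [[ 0.474  -0.3427  0.028 ]]
[[310.28594695 244.12917864]]
```

move_arm([
  {"gripper": 1, "xyz": [-0.001, 0.0005, 0.03], "angular": [0, 0, 0]},
  {"gripper": 1, "xyz": [0, 0, 0.03], "angular": [0, 0, 0]},
  {"gripper": 1, "xyz": [0, 0, 0.03], "angular": [0, 0, 0]},
  {"gripper": 1, "xyz": [0, 0, 0.021], "angular": [0, 0, 0]},
  {"gripper": 1, "xyz": [0, 0, 0.01], "angular": [0, 0, 0]},
  {"gripper": 1, "xyz": [0, 0, 0], "angular": [0, 0, 0]},
  {"gripper": 1, "xyz": [0, 0, 0], "angular": [0, 0, 0]},
  {"gripper": 1, "xyz": [0, 0, 0], "angular": [0, 0, 0]},
])

```text
clock: 22.37
eef_pos: [0.4712, -0.3433, -0.0289]
orientation: [3.14, -0.002, 0.0]
force: [-0.5, -0.0, -0.7]
finger_gap: 0.0854
```

move_arm([
  {"gripper": 0.35, "xyz": [0, 0, 0], "angular": [0, 0, 0]},
  {"gripper": 0.35, "xyz": [0, 0, 0], "angular": [0, 0, 0]},
  {"gripper": 0.35, "xyz": [0, 0, 0], "angular": [0, 0, 0]},
  {"gripper": 0.35, "xyz": [0, 0, 0], "angular": [0, 0, 0]},
  {"gripper": 0.35, "xyz": [0, 0, 0], "angular": [0, 0, 0]},
  {"gripper": 0.35, "xyz": [0, 0, 0], "angular": [0, 0, 0]},
  {"gripper": 0.35, "xyz": [0, 0, 0], "angular": [0, 0, 0]},
], grip_force=60)

```text
clock: 22.95
eef_pos: [0.4704, -0.3427, -0.0297]
orientation: [3.141, -0.001, 0.0]
force: [-1.1, 0.8, 8.4]
finger_gap: 0.0398
```

move_arm([
  {"gripper": 0.35, "xyz": [0, 0, -0.01], "angular": [0, 0, 0]},
  {"gripper": 0.35, "xyz": [0, 0, -0.03], "angular": [0, 0, 0]},
  {"gripper": 0.35, "xyz": [0, 0, 0], "angular": [0, 0, 0]},
  {"gripper": 0.35, "xyz": [0, 0, 0], "angular": [0, 0, 0]},
  {"gripper": 0.35, "xyz": [0, 0, 0], "angular": [0, 0, 0]},
])

```text
clock: 23.37
eef_pos: [0.47, -0.3425, 0.0095]
orientation: [3.142, -0.0, 0.0]
force: [0.5, 0.1, -2.8]
finger_gap: 0.0397
```

Run:
```python
from h import *
say();s=arm.observe();c=cam("wrist");h=c["hsv"]
m=((h[...,1]<45)&(h[...,2]>60)).astype(np.uint8);m[:230]=0
n,l,st,ce=cv2.connectedComponentsWithStats(m)
for i in range(1,n):
    if st[i][4]>400: print(st[i].tolist(),ce[i].round(1))
g=((h[...,1]<45)&(h[...,2]>60)).astype(int)
for x in (300,312,324): print(x,[ (k) for k in range(231,440) if g[k,x]!=g[k-1,x]])
for v in (345,350,355): print(v,[k for k in range(225,400) if g[v,k]!=g[v,k-1]])
zt=s["eef_pos"][2]+.0577
print(plane(c,[(312,345),(312,350),(312,355)],zt)-s["eef_pos"])
np.save("c9.npy",c["bgr"])
```

```text
{'clock': 23.3667, 'q': [0.5255, 0.6682, 0.037, 1.8897, -0.0416, 0.5844, -0.9815], 'eef_pos': [0.47, -0.3425, 0.0095], 'orientation': [3.1416, -0.0001, 0.0], 'force': [0.4964, 0.0552, -2.8034], 'wrist_torque': [-0.0462, 0.0144, -0.037], 'finger_gap': 0.0397}
[250, 263, 126, 139, 13559] [312.5 333.8]
[213, 291, 42, 111, 1421] [237.6 332.8]
[370, 291, 43, 111, 1424] [387.1 333. ]
[120, 383, 64, 56, 2493] [154.2 411.8]
[442, 383, 62, 55, 2458] [470.4 411.9]
300 [265, 401]
312 [264, 326, 333, 402]
324 [265, 329, 330, 401]
345 [230, 244, 250, 375, 382, 396]
350 [231, 244, 251, 375, 381, 395]
355 [234, 235, 239, 245, 251, 375, 381, 388, 393, 394]
[[ 0.00138428 -0.00096608  0.0577    ]
 [-0.00049398 -0.00096717  0.0577    ]
 [-0.00239005 -0.00096828  0.0577    ]]
```

Held (-2.8 N), with an offset from the TCP about the same as the wide ring's (x +0.5 mm). I'll carry it over the post to (0.511, -0.0525).

move_arm([
  {"gripper": 0.35, "xyz": [0, 0, -0.035], "angular": [0, 0, 0]},
  {"gripper": 0.35, "xyz": [0, 0, -0.035], "angular": [0, 0, 0]},
  {"gripper": 0.35, "xyz": [0, 0, -0.035], "angular": [0, 0, 0]},
  {"gripper": 0.35, "xyz": [0, 0, -0.035], "angular": [0, 0, 0]},
  {"gripper": 0.35, "xyz": [0.005, -0.036, 0], "angular": [0, 0, 0]},
  {"gripper": 0.35, "xyz": [0.005, -0.036, 0], "angular": [0, 0, 0]},
  {"gripper": 0.35, "xyz": [0.005, -0.036, 0], "angular": [0, 0, 0]},
  {"gripper": 0.35, "xyz": [0.005, -0.036, 0], "angular": [0, 0, 0]},
  {"gripper": 0.35, "xyz": [0.005, -0.036, 0], "angular": [0, 0, 0]},
  {"gripper": 0.35, "xyz": [0.005, -0.036, 0], "angular": [0, 0, 0]},
  {"gripper": 0.35, "xyz": [0.005, -0.036, 0], "angular": [0, 0, 0]},
  {"gripper": 0.35, "xyz": [0.005, -0.038, 0], "angular": [0, 0, 0]},
])

```text
clock: 24.42
eef_pos: [0.5094, -0.0513, 0.1485]
orientation: [3.141, 0.002, -0.001]
force: [1.1, 0.0, -2.8]
finger_gap: 0.0401
```

move_arm([
  {"gripper": 0.35, "xyz": [0, 0, 0], "angular": [0, 0, 0]},
  {"gripper": 0.35, "xyz": [0, 0, 0], "angular": [0, 0, 0]},
  {"gripper": 0.35, "xyz": [0, 0, 0], "angular": [0, 0, 0]},
  {"gripper": 0.35, "xyz": [0, 0, 0], "angular": [0, 0, 0]},
])

```text
clock: 24.75
eef_pos: [0.5096, -0.054, 0.1489]
orientation: [3.141, 0.001, -0.002]
force: [-0.2, -0.1, -2.9]
finger_gap: 0.0398
```

move_arm([
  {"gripper": 0.35, "xyz": [0.0015, -0.0015, 0], "angular": [0, 0, 0]},
  {"gripper": 0.35, "xyz": [0, 0, 0.01], "angular": [0, 0, 0]},
  {"gripper": 0.35, "xyz": [0, 0, 0.01], "angular": [0, 0, 0]},
  {"gripper": 0.35, "xyz": [0, 0, 0.01], "angular": [0, 0, 0]},
  {"gripper": 0.35, "xyz": [0, 0, 0.008], "angular": [0, 0, 0]},
  {"gripper": 0.35, "xyz": [0, 0, 0], "angular": [0, 0, 0]},
  {"gripper": 0.35, "xyz": [0, 0, 0], "angular": [0, 0, 0]},
  {"gripper": 0.35, "xyz": [0, 0, 0], "angular": [0, 0, 0]},
])

```text
clock: 25.42
eef_pos: [0.5119, -0.0515, 0.1117]
orientation: [3.142, -0.0, -0.001]
force: [-0.2, 0.4, -2.5]
finger_gap: 0.0398
```

move_arm([
  {"gripper": 0.35, "xyz": [0, 0, 0.01], "angular": [0, 0, 0]},
  {"gripper": 0.35, "xyz": [0, 0, 0.01], "angular": [0, 0, 0]},
  {"gripper": 0.35, "xyz": [0, 0, 0.01], "angular": [0, 0, 0]},
  {"gripper": 0.35, "xyz": [0, 0, 0.005], "angular": [0, 0, 0]},
  {"gripper": 0.35, "xyz": [0, 0, 0], "angular": [0, 0, 0]},
  {"gripper": 0.35, "xyz": [0, 0, 0], "angular": [0, 0, 0]},
  {"gripper": 0.35, "xyz": [0, 0, 0], "angular": [0, 0, 0]},
])

```text
clock: 26.0
eef_pos: [0.5119, -0.0512, 0.0766]
orientation: [-3.142, -0.0, -0.0]
force: [0.0, -0.2, -1.9]
finger_gap: 0.0398
```

move_arm([
  {"gripper": 0.35, "xyz": [0, 0, 0.002], "angular": [0, 0, 0]},
  {"gripper": 0.35, "xyz": [0, 0, 0.0015], "angular": [0, 0, 0]},
  {"gripper": 0.35, "xyz": [0, 0, 0], "angular": [0, 0, 0]},
  {"gripper": 0.35, "xyz": [0, 0, 0], "angular": [0, 0, 0]},
])

```text
clock: 26.33
eef_pos: [0.5116, -0.0512, 0.0729]
orientation: [3.142, 0.0, -0.0]
force: [0.9, 0.9, -2.7]
finger_gap: 0.0398
```

move_arm([
  {"gripper": 0.35, "xyz": [0, 0, 0.0015], "angular": [0, 0, 0]},
  {"gripper": 0.35, "xyz": [0, 0, 0], "angular": [0, 0, 0]},
  {"gripper": 0.35, "xyz": [0, 0, 0], "angular": [0, 0, 0]},
])

```text
clock: 26.58
eef_pos: [0.5119, -0.0512, 0.0723]
orientation: [-3.142, -0.001, -0.0]
force: [-3.2, -0.0, 9.4]
finger_gap: 0.0399
```

Contact at 0.0723, exactly as predicted, so the steel ring is home. I'll release, lift, turn 1.5° to match the tester and go above the bar.

move_arm([
  {"gripper": 0.35, "xyz": [0, 0, -0.001], "angular": [0, 0, 0]},
  {"gripper": 0.9, "xyz": [0, 0, 0], "angular": [0, 0, 0]},
  {"gripper": 0.9, "xyz": [0, 0, 0], "angular": [0, 0, 0]},
  {"gripper": 0.9, "xyz": [0, 0, 0], "angular": [0, 0, 0]},
  {"gripper": 0.9, "xyz": [0, 0, 0], "angular": [0, 0, 0]},
  {"gripper": 0.9, "xyz": [0, 0, -0.025], "angular": [0, 0, 0]},
  {"gripper": 0.9, "xyz": [0, 0, -0.033], "angular": [0, 0, 0]},
  {"gripper": 0.9, "xyz": [0, 0, -0.033], "angular": [0, 0, 0]},
  {"gripper": 0.9, "xyz": [0, 0, 0], "angular": [0, 0, 0]},
  {"gripper": 0.9, "xyz": [0, 0, 0], "angular": [0, 0, -1.5]},
  {"gripper": 0.5, "xyz": [0, -0.03, 0], "angular": [0, 0, 0]},
  {"gripper": 0.5, "xyz": [0, -0.035, 0], "angular": [0, 0, 0]},
])

```text
clock: 27.58
eef_pos: [0.5094, 0.0118, 0.1626]
orientation: [3.14, 0.001, 0.022]
force: [1.3, 1.1, -0.1]
finger_gap: 0.0544
```

move_arm([
  {"gripper": 0.5, "xyz": [0, -0.036, 0], "angular": [0, 0, 0]},
  {"gripper": 0.5, "xyz": [0, -0.036, 0], "angular": [0, 0, 0]},
  {"gripper": 0.4, "xyz": [0, -0.036, 0], "angular": [0, 0, 0]},
  {"gripper": 0.4, "xyz": [0, -0.036, 0], "angular": [0, 0, 0]},
  {"gripper": 0.4, "xyz": [0, -0.035, 0], "angular": [0, 0, 0]},
  {"gripper": 0.4, "xyz": [0, 0, 0], "angular": [0, 0, 0]},
  {"gripper": 0.4, "xyz": [0, 0, 0], "angular": [0, 0, 0]},
  {"gripper": 0.4, "xyz": [0, 0, 0], "angular": [0, 0, 0]},
  {"gripper": 0.4, "xyz": [0, 0, 0], "angular": [0, 0, 0]},
])

```text
clock: 28.33
eef_pos: [0.5051, 0.1911, 0.1628]
orientation: [3.14, 0.001, 0.025]
force: [-0.0, -1.0, 0.2]
finger_gap: 0.0342
```

```bash
cat > bar.py <<'E'
from h import *
import sys
z=float(sys.argv[1])
say();c=cam("wrist")
m,b,l=blobs(c,(0,140,60),(6,255,255),150)
for i,st,ce in b:
    ys,xs=np.where(l==i); vx,vy,x0,y0=cv2.fitLine(np.c_[xs,ys].astype(np.float32),cv2.DIST_L2,0,.01,.01).ravel()
    print(st.tolist(),ce.round(1),"dir",vx,vy)
    # line at several rows
    for v in (ys.min(),ys.max()):
        u=xs[ys==v].mean(); print("  ",v,u,plane(c,(u,v),z).round(4))
t=cam("top");s=cam("scene")
for n,q in(("top",t),("scene",s)): print(n,[(x[1].tolist(),x[2].round(1).tolist()) for x in blobs(q,(0,140,70),(6,255,255))[1]])
E
python3 bar.py .138
```

```text
{'clock': 28.3333, 'q': [-0.4358, 0.4146, -0.0188, 1.845, 0.0106, 0.8836, -2.0057], 'eef_pos': [0.5051, 0.1911, 0.1628], 'orientation': [3.1404, 0.0011, 0.0249], 'force': [-0.0068, -0.9945, 0.181], 'wrist_torque': [-0.0006, -0.0311, -0.0455], 'finger_gap': 0.0342}
[300, 123, 23, 265, 5348] [311. 250.] dir 0.006768727 0.9999771
   123 310.95238095238096 [[0.5747 0.1923 0.138 ]]
   387 311.3333333333333 [[0.4276 0.1885 0.138 ]]
top [([114, 247, 6, 17, 78], [116.9, 255.3]), ([110, 284, 8, 39, 183], [113.1, 303.1])]
scene [([455, 122, 41, 50, 279], [474.6, 146.3])]
```

The bar lies along the jaws' centre line (wrist x about 311, y about 0.1905) and is aligned to within 0.4°. Going down and pinching.

move_arm([
  {"gripper": 0.4, "xyz": [0, 0, 0.025], "angular": [0, 0, 0]},
  {"gripper": 0.4, "xyz": [0, 0, 0.025], "angular": [0, 0, 0]},
  {"gripper": 0.4, "xyz": [0, 0, 0.018], "angular": [0, 0, 0]},
  {"gripper": 0.4, "xyz": [0, 0, 0.013], "angular": [0, 0, 0]},
  {"gripper": 0.4, "xyz": [0, 0, 0], "angular": [0, 0, 0]},
  {"gripper": 0.4, "xyz": [0, 0, 0], "angular": [0, 0, 0]},
  {"gripper": 0.4, "xyz": [0, 0, 0], "angular": [0, 0, 0]},
  {"gripper": 0.4, "xyz": [0, 0, 0], "angular": [0, 0, 0]},
])

```text
clock: 29.15
eef_pos: [0.5061, 0.1928, 0.0835]
orientation: [-3.141, -0.002, 0.026]
force: [-0.1, -0.3, -0.6]
finger_gap: 0.0343
```

move_arm([
  {"gripper": 0.08, "xyz": [0, 0, 0], "angular": [0, 0, 0]},
  {"gripper": 0.08, "xyz": [0, 0, 0], "angular": [0, 0, 0]},
  {"gripper": 0.08, "xyz": [0, 0, 0], "angular": [0, 0, 0]},
  {"gripper": 0.08, "xyz": [0, 0, 0], "angular": [0, 0, 0]},
  {"gripper": 0.08, "xyz": [0, 0, 0], "angular": [0, 0, 0]},
], grip_force=40)

```text
clock: 29.57
eef_pos: [0.5058, 0.1917, 0.0833]
orientation: [3.141, -0.001, 0.025]
force: [0.2, -4.7, 6.3]
finger_gap: 0.0107
```

```bash
python3 bar.py .138
```

```text
{'clock': 29.5667, 'q': [-0.4358, 0.5153, -0.0208, 1.9357, 0.0179, 0.6901, -2.0131], 'eef_pos': [0.5058, 0.1917, 0.0833], 'orientation': [3.1408, -0.0011, 0.0253], 'force': [0.1531, -4.667, 6.3039], 'wrist_torque': [-0.8225, 0.1231, 0.0515], 'finger_gap': 0.0107}
[293, 129, 39, 306, 10451] [312.1 273.2] dir 0.0038473073 0.9999926
   129 311.5 [[0.5752 0.1927 0.138 ]]
   434 311.5 [[0.468 0.19  0.138]]
top [([114, 247, 6, 25, 114], [116.7, 259.2]), ([109, 290, 8, 33, 158], [112.8, 306.1])]
scene [([476, 147, 20, 25, 138], [484.8, 158.8])]
```

Gripped (gap 10.7 mm, pinch about 55 mm above the TCP). I'll swing along the 160 mm arc in 0.05 rad rows.

move_arm([
  {"gripper": 0.08, "xyz": [0, 0.0031, -0.0074], "angular": [0, 0, 0]},
  {"gripper": 0.08, "xyz": [0, 0.0034, -0.0072], "angular": [0, 0, 0]},
  {"gripper": 0.08, "xyz": [0, 0.0038, -0.007], "angular": [0, 0, 0]},
  {"gripper": 0.08, "xyz": [0, 0.0042, -0.0068], "angular": [0, 0, 0]},
  {"gripper": 0.08, "xyz": [0, 0, 0], "angular": [0, 0, 0]},
  {"gripper": 0.08, "xyz": [0, 0, 0], "angular": [0, 0, 0]},
  {"gripper": 0.08, "xyz": [0, 0, 0], "angular": [0, 0, 0]},
])

```text
clock: 30.3
eef_pos: [0.506, 0.1784, 0.1109]
orientation: [-3.141, -0.001, 0.026]
force: [5.3, -1.1, -3.4]
finger_gap: 0.0105
```

move_arm([
  {"gripper": 0.08, "xyz": [0, 0.0045, -0.0066], "angular": [0, 0, 0]},
  {"gripper": 0.08, "xyz": [0, 0.0048, -0.0064], "angular": [0, 0, 0]},
  {"gripper": 0.08, "xyz": [0, 0.0051, -0.0061], "angular": [0, 0, 0]},
  {"gripper": 0.08, "xyz": [0, 0.0054, -0.0059], "angular": [0, 0, 0]},
  {"gripper": 0.08, "xyz": [0, 0.0057, -0.0056], "angular": [0, 0, 0]},
  {"gripper": 0.08, "xyz": [0, 0.006, -0.0053], "angular": [0, 0, 0]},
  {"gripper": 0.08, "xyz": [0, 0.0062, -0.005], "angular": [0, 0, 0]},
  {"gripper": 0.08, "xyz": [0, 0.0065, -0.0047], "angular": [0, 0, 0]},
  {"gripper": 0.08, "xyz": [0, 0, 0], "angular": [0, 0, 0]},
  {"gripper": 0.08, "xyz": [0, 0, 0], "angular": [0, 0, 0]},
  {"gripper": 0.08, "xyz": [0, 0, 0], "angular": [0, 0, 0]},
])

```text
clock: 31.22
eef_pos: [0.5074, 0.1364, 0.158]
orientation: [-3.138, -0.003, 0.028]
force: [0.7, 8.0, 6.7]
finger_gap: 0.0104
```

move_arm([
  {"gripper": 0.08, "xyz": [0, 0.0067, -0.0044], "angular": [0, 0, 0]},
  {"gripper": 0.08, "xyz": [0, 0.0069, -0.004], "angular": [0, 0, 0]},
  {"gripper": 0.08, "xyz": [0, 0.0071, -0.0037], "angular": [0, 0, 0]},
  {"gripper": 0.08, "xyz": [0, 0.0073, -0.0033], "angular": [0, 0, 0]},
  {"gripper": 0.08, "xyz": [0, 0.0074, -0.0029], "angular": [0, 0, 0]},
  {"gripper": 0.08, "xyz": [0, 0.0076, -0.0026], "angular": [0, 0, 0]},
  {"gripper": 0.08, "xyz": [0, 0, 0], "angular": [0, 0, 0]},
  {"gripper": 0.08, "xyz": [0, 0, 0], "angular": [0, 0, 0]},
  {"gripper": 0.08, "xyz": [0, 0, 0], "angular": [0, 0, 0]},
])

```text
clock: 31.97
eef_pos: [0.5086, 0.0922, 0.179]
orientation: [-3.14, -0.003, 0.027]
force: [2.3, 4.0, 9.2]
finger_gap: 0.0106
```

```bash
python3 bar.py .231
```

```text
{'clock': 31.9667, 'q': [-0.2606, 0.362, -0.0118, 1.8829, 0.0036, 0.8937, -1.8177], 'eef_pos': [0.5086, 0.0922, 0.179], 'orientation': [-3.1395, -0.0026, 0.0268], 'force': [2.3093, 4.038, 9.2411], 'wrist_torque': [0.9489, -0.1816, 0.0265], 'finger_gap': 0.0106}
[292, 128, 41, 306, 10355] [312.  272.1] dir 0.0028002982 0.99999607
   128 311.55263157894734 [[0.5781 0.0932 0.231 ]]
   433 312.9166666666667 [[0.4687 0.0897 0.231 ]]
top [([149, 237, 9, 25, 135], [153.5, 248.2]), ([145, 283, 9, 39, 230], [149.5, 302.5])]
scene [([444, 130, 21, 27, 155], [453.2, 143.3])]
```

move_arm([
  {"gripper": 0.08, "xyz": [0, 0.0077, -0.0022], "angular": [0, 0, 0]},
  {"gripper": 0.08, "xyz": [0, 0.0078, -0.0018], "angular": [0, 0, 0]},
  {"gripper": 0.08, "xyz": [0, 0.0079, -0.0014], "angular": [0, 0, 0]},
  {"gripper": 0.08, "xyz": [0, 0.0079, -0.001], "angular": [0, 0, 0]},
  {"gripper": 0.08, "xyz": [0, 0.006, -0.0005], "angular": [0, 0, 0]},
  {"gripper": 0.08, "xyz": [0, 0, 0], "angular": [0, 0, 0]},
  {"gripper": 0.08, "xyz": [0, 0, 0], "angular": [0, 0, 0]},
  {"gripper": 0.08, "xyz": [0, 0, 0], "angular": [0, 0, 0]},
])

```text
clock: 32.78
eef_pos: [0.5096, 0.0538, 0.1852]
orientation: [-3.141, -0.002, 0.026]
force: [2.8, 1.3, 7.6]
finger_gap: 0.0104
```

```bash
python3 bar.py .24
```

```text
{'clock': 32.7833, 'q': [-0.1952, 0.3494, -0.0018, 1.884, 0.0004, 0.9061, -1.7419], 'eef_pos': [0.5096, 0.0538, 0.1852], 'orientation': [-3.141, -0.002, 0.026], 'force': [2.7934, 1.3007, 7.5646], 'wrist_torque': [0.5089, -0.5475, 0.0688], 'finger_gap': 0.0104}
[293, 127, 41, 308, 10479] [312.3 270.9] dir 0.0005964795 0.9999998
   127 315.6 [[0.5796 0.0536 0.24  ]]
   434 313.0 [[0.4719 0.0514 0.24  ]]
top [([171, 236, 8, 21, 103], [174.9, 244.4]), ([167, 282, 9, 38, 229], [171.2, 300.6])]
scene [([427, 132, 21, 30, 168], [436.3, 146.9])]
```

move_arm([
  {"gripper": 0.08, "xyz": [0, 0.004, -0.0004], "angular": [0, 0, 0]},
  {"gripper": 0.08, "xyz": [0, 0.004, -0.0003], "angular": [0, 0, 0]},
  {"gripper": 0.08, "xyz": [0, 0.003, -0.0003], "angular": [0, 0, 0]},
  {"gripper": 0.08, "xyz": [0, 0, 0], "angular": [0, 0, 0]},
  {"gripper": 0.08, "xyz": [0, 0, 0], "angular": [0, 0, 0]},
  {"gripper": 0.08, "xyz": [0, 0, 0], "angular": [0, 0, 0]},
  {"gripper": 0.08, "xyz": [0, 0, 0], "angular": [0, 0, 0]},
])

```text
clock: 33.52
eef_pos: [0.5099, 0.0429, 0.1859]
orientation: [-3.141, -0.002, 0.026]
force: [4.2, 2.0, 7.9]
finger_gap: 0.0107
```

```bash
python3 bar.py .24
python3 - <<'E'
from h import *
t=cam("top");s=cam("scene");c=cam("wrist")
a=cv2.resize(t["bgr"][225:350,100:300],(480,300),interpolation=cv2.INTER_CUBIC)
b=cv2.resize(s["bgr"][90:260,310:510],(320,272),interpolation=cv2.INTER_CUBIC)
# wrist region hinge
o=np.zeros((600,800,3),np.uint8);o[:300,:480]=a;o[:272,480:]=b
o[300:,:400]=cv2.resize(c["bgr"],(400,300)); o[300:,400:]=cv2.resize(s["bgr"][250:360,140:380],(400,300))
cv2.imwrite("pics/fin.png",o)
# hinge rod in top view & ring masks in scene
print(proj(t,np.array([[.509,.0428,.08],[.509,.0428,.24],[.5115,-.0522,.13],[.5115,-.0522,.152]])))
E
```

```text
{'clock': 33.5167, 'q': [-0.1763, 0.3477, 0.0011, 1.8847, -0.0007, 0.9075, -1.7196], 'eef_pos': [0.5099, 0.0429, 0.1859], 'orientation': [-3.1412, -0.0017, 0.026], 'force': [4.1936, 2.0455, 7.9453], 'wrist_torque': [0.6241, -0.7741, -0.0242], 'finger_gap': 0.0107}
[293, 127, 40, 308, 10400] [312.2 271.3] dir 0.0019700078 0.99999803
   127 313.1111111111111 [[0.5798 0.0434 0.24  ]]
   434 311.6666666666667 [[0.4715 0.041  0.24  ]]
top [([178, 236, 7, 20, 92], [181.1, 243.9]), ([174, 282, 8, 38, 230], [177.7, 301.1])]
scene [([422, 134, 21, 29, 165], [431.5, 149.0])]
[[201.34392485 286.82752203]
 [179.47127853 276.16367585]
 [245.17376993 283.53038643]
 [243.43113309 282.12308915]]
```

View pics/fin.png

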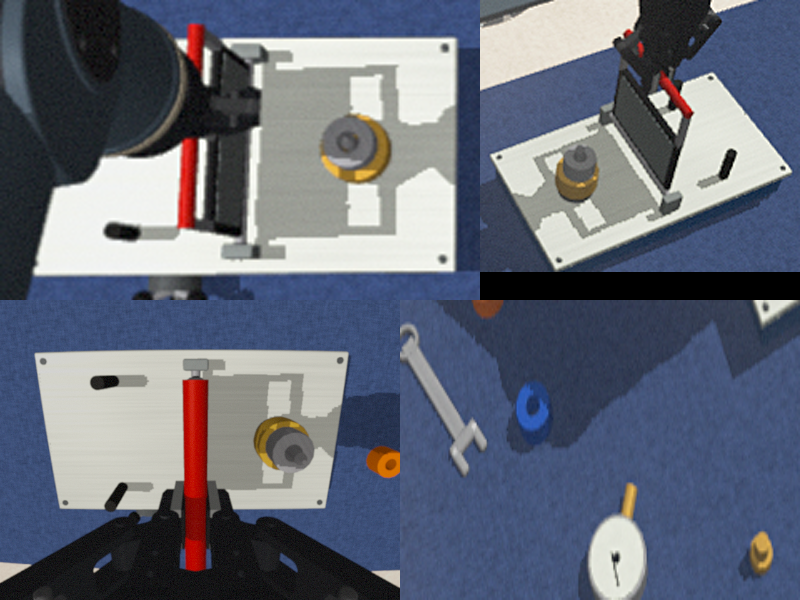

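Final picture: the steel ring sits on the brass one on the post. The mirror stands upright; in the wrist view the bar lines up with the hinge block at (195,365). The spanner, gauge and adapter look undisturbed. I'll let it settle and hand in.

move_arm([
  {"gripper": 0.08, "xyz": [0, 0, -0.0004], "angular": [0, 0, 0]},
  {"gripper": 0.08, "xyz": [0, 0, 0], "angular": [0, 0, 0]},
  {"gripper": 0.08, "xyz": [0, 0, 0], "angular": [0, 0, 0]},
  {"gripper": 0.08, "xyz": [0, 0, 0], "angular": [0, 0, 0]},
  {"gripper": 0.08, "xyz": [0, 0, 0], "angular": [0, 0, 0]},
  {"gripper": 0.08, "xyz": [0, 0, 0], "angular": [0, 0, 0]},
])

```text
clock: 34.32
eef_pos: [0.5098, 0.0429, 0.1859]
orientation: [-3.141, -0.001, 0.026]
force: [5.3, 2.7, 3.7]
finger_gap: 0.0104
```

Run:
```python
from h import *
say();print(np.abs(arm.observe()["dq"]).max())
t=cam("top")
print([(x[1].tolist(),x[2].round(1).tolist()) for x in blobs(t,(15,110,90),(28,255,255))[1]])
print(arm.job_done())
```

```text
{'clock': 34.3167, 'q': [-0.1764, 0.3479, 0.0011, 1.8844, -0.0007, 0.908, -1.7195], 'eef_pos': [0.5098, 0.0429, 0.1859], 'orientation': [-3.1412, -0.0013, 0.0261], 'force': [5.2601, 2.7069, 3.6524], 'wrist_torque': [0.7559, -1.0809, -0.0101], 'finger_gap': 0.0104}
0.0020115126260007226
[([567, 112, 16, 15, 151], [575.0, 119.1]), ([592, 112, 15, 13, 133], [598.7, 117.9]), ([543, 115, 15, 14, 141], [550.2, 121.4]), ([519, 117, 14, 14, 125], [525.5, 123.6]), ([318, 176, 11, 13, 109], [323.0, 181.9]), ([375, 217, 12, 13, 77], [380.7, 223.3]), ([234, 273, 29, 28, 234], [251.7, 290.6]), ([333, 305, 18, 18, 193], [341.7, 313.3])]
the job is handed in; nothing more can be done
None
```

The job is handed in at about 34 s of the 72 s allowed. Both rings are home on the post and the mirror is held upright in the gripper; no verdict was reported.

- **Rings:** the wide brass ring went on first, then the narrow steel one. Each was let go only after contact at the predicted home height (TCP 0.0506 m and 0.0723 m). The last picture shows the steel ring on the brass one.
- **Mirror:** I swung it up along its arc without going past upright. The bar is at y 0.043 m; three estimates of the hinge gave 0.042–0.043 m, so it is within about 0.01 rad of vertical. At hand-in joint speeds were under 0.002 rad/s, with 3–5 N on each axis at the gripper.
- **Bystanders:** the adapter and the gauge stem are at the same top-camera pixels as at the start. The spanner I only checked by eye in the last picture, where it looked undisturbed.

**What went wrong on the way:**
- The fingertips stand about 40 mm behind the stated TCP, not at it. The first grasp closed above the wide ring, and a second caught only its top edge. A third, lower one held.
- On the first threading of the wide ring the gripper body met the post tip at about 25 N, stopping the ring about 2.4 mm short of the seat. I took the ring off, set it on the deck, regripped it higher and threaded it again.

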